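# Unlock the cash box and open its shutter

## Task

Take the key with the square-cornered head out of its wooden block, push it fully home in the lock on the sloping face of the grey cash box and turn it clockwise to its stop. Leave the key in the lock, then slide the box's shutter all the way open by its black rib, and leave everything else (the round-headed key too) where it is.

Things in the scene. Friction and masses are not known exactly. Their poses are not given: they have to be found in the camera images.
- key_grip (a point): Centre of the square-cornered head of the right key: loose, steel with a black plastic head, 102 mm long, about 120 g, starting upright, tip down, in a wooden block. Site axes are the key's: z along it from tip to head, x across the width of head and blade, y through their thickness. It is a flat plate 44 (x) x 12 (y) x 40 mm (z), to be pinched across its 12 mm. A half turn about z makes no difference.
- key_shoulder (a point): Centre of the underside of the right key's shoulder, a round disc 44 mm across and 6 mm thick, 48 mm from the head's centre towards the tip (a neck 14 mm thick and 22 mm long joins disc and head); axes as key_grip. The key is fully home when this underside lies on the lock plate.
- key_tip (a point): Tip of the right key, 34 mm beyond the shoulder's underside; axes as key_grip. Here a flat blade 24 (x) x 7 (y) mm and 14 mm long, its last 4 mm reduced to 20 x 4 mm; between blade and shoulder 20 mm of round shank, 7 mm thick. Hidden in the block at the start.
- other_key_grip (a point): Centre of the head of the wrong key: same size, 120 g, but a round flat head 44 mm across and a 14 mm square end that does not fit the lock. It stands in a second block like the first; the two blocks may change places.
- stand_a: Fixed wooden block 70 x 70 x 50 mm that holds the right key; origin at the centre of its underside. The key's shoulder rests on its top; 40 mm deep slot with 4 mm play in all.
- stand_b: Fixed wooden block 70 x 70 x 50 mm that holds the wrong key; origin at the centre of its underside.
- cash_box: The grey steel cash box, fixed, 200 mm deep (x) x 340 mm wide (y), 50 mm high in front (-x) and 165 mm at the back: its face slopes 30 degrees down towards its front. It stands with its front away from the robot, so that its own +y points to the robot's right. Origin at the centre of its underside.
- lock_mouth (a point): Centre of the key slot, on the surface of the lock plate (70 x 80 mm, 4 mm proud) on the box's -y side (robot's left). z out of the face (30 degrees from vertical, leaning to the box's front, away from the robot), x up the slope, y along the box's width. The slot is 27 (x) x 10 (y) mm with a 2 mm lead-in, in a plate 14 mm thick. The key goes in along -z, blade width along x, 34 mm deep.
- lock_turn (a joint): Turn of the lock's rotor, rad: 0 locked, clockwise seen from outside (about lock_mouth's -z) to a stop at 1.2 (69 degrees). Only a key fully home can turn, its blade then being below the plate; turned, it cannot be pulled out. The key has about 0.13 rad of play. The rotor draws the hidden bolt, clear of the shutter from about 0.8. Friction 0.06 N m; it stays where it is left.
- shutter_rib (a point): Centre of the black rib on the steel shutter, the only grip on it: 70 mm (x, up the slope) x 12 mm (y) x 26 mm high (z), standing on the shutter; its centre is 18 mm above the sloping face, its top 31 mm. Axes as lock_mouth. When shut it is 125 mm in +y from the lock slot.
- shutter (a joint): Travel of the shutter along the box's +y (away from the lock, to the robot's right), m: 0 shut, 0.09 fully open at its stop. Held shut by the bolt until the lock is turned; then it needs about 2 N, and stays where it is left.
- squeeze_bottle: White squeeze bottle, 60 mm across, 170 mm high, loose, behind the key blocks; origin at its base. Bystander.
- cup: Paper cup, 80 mm across, 90 mm high, loose, to the left of the key blocks, near the robot; origin at its base. Bystander.
- tin: Food tin, 72 mm across, 100 mm high, loose, to the left of the key blocks, farther out; origin at its base. Bystander.
- spatula: Spatula, 280 mm long, lying loose beyond the box; origin under its middle. Bystander.
Not all that is in view belongs to the job. What is shaped like the part that bears key_grip but purple is not meant.

How it is judged:
By the outcome, as a careful person would: the job done as asked, in the order asked, and still so for the second after the job is handed in, with the robot touching nothing.
It also fails if it takes over 64 s, if anything falls off the work surface, if the arm or the gripper's body presses on something with over 40 N, if the wrist force passes 120 N, or if a joint passes its speed limit or range.

## Robot

A 6-joint arm with a two-finger parallel gripper is mounted at the origin on the work surface. World frame = base frame: x ahead of the robot, y to its left, z up, the work surface at z = 0. Lengths are in m, angles in degrees, forces in N, time in s.
With the tool pointing down it reaches from about 0.25 to 0.725 m from the base axis. Payload 9.7 kg.
Tool frame: the origin (TCP) lies midway between the tips of the shut fingers; the grasp point (between the pads) lies 19 mm behind it; z points along the fingers, x is the direction in which the jaws open and shut, and the axes are right-handed (so a half turn about z gives the same grasp; the last joint's range is limited). The gripper opens to 85 mm and grips with 20 to 120 N. Pads are 22 mm wide; open, the fingers measure 114 mm over their backs; the gripper's body (76 mm by 85 mm) begins 54 mm behind the grasp point. The pads swing forward as they close: fully open they stand 13 mm farther back than shut.
Start: joints at [76.146, 4.979, 10.078, 95.1, 0, 90], TCP at [0.132, 0.534, 0.231] pointing down, gripper open.
Joint ranges: [-179.16, 179.16], [-48.56, 103.87], [-65.8, 70.77], [-126.05, 130.52], [-82.76, 87.17], [-180, 180]. Speed limits (degrees/s): [127.2, 127.2, 147.25, 180, 180, 180].

## Interface

Orientations are given as [roll, pitch, yaw] about the fixed x, y, z axes, in that order (R = Rz(yaw) Ry(pitch) Rx(roll)).
In Python, from workcell import bot, optics gives the robot as it stands.
- The arm moves only by the shell command python3 -m creep 'ROWS' [FORCE]. ROWS is JSON, a list of rows, each a list of 7 numbers: the shift along the tool's x, y, z in m, then the turn, a rotation vector about the tool's x, y, z in rad, then the opening, from 0 (shut) to 1 (fully open). A call has 1 to 8 rows; each row is the pose to reach, as a shift and turn from the pose commanded when the call began, along the tool's axes at that moment; what a row does not reach only later rows make up. A row lasts 1/10 s, in which the tool goes at most 50 mm and 8.59 degrees, less where a joint would pass 70% of its speed; a pose out of reach is approached as far as the arm can. A call with a gripper value outside its range is refused whole. The fingers move at their own pace and stop on an object; FORCE is the grip in N (left out, the last holds). Time passes only in rows, so rows that repeat a pose let the fingers close. It gives the time, the measured TCP pose, the force and the opening at its end, in the units of the state.
- bot.get_obs(): the state, without advancing time (a new reading comes with each control period).
- optics.camera(name): name is "scene" or "side" or "wrist"; returns the picture (420x560x3 uint8, red, green, blue); there is no depth.
- optics.camera_params(name): a dict with "camera_matrix" (3x3 intrinsics, pixels), "R" (3x3) and "t" (3): a world point X has camera coordinates R X + t; the wrist camera has in their place "mount" (4x4, takes a point from camera to tool coordinates, whose origin is the TCP and whose axes are the tool frame's). Camera axes: x right, y down, z forward; pixel columns grow to the right and rows downward; lengths in m; the calibration is good to about 2 mm. A picture is of the moment at which its call begins: read the wrist's pose just before it. camera_params takes no time and is no camera call.
- bot.job_done(): hands the job in, once; it reports no verdict.
The state is a dict: "time": time; "q": joint angles; "qd": joint speeds; "joint_efforts": joint torques, N m; "ee_pos": TCP position; "tcp_rot": TCP orientation; "wrist_force": force on the tool from outside, world axes, zero at the start; "torque": the same for the moment, N m; "opening": finger opening in m.
Only numpy, scipy, OpenCV 4.12 (cv2) and the standard library are available. Lean on these libraries where they do the work, as an engineer would, in place of code of your own. Each camera call takes 0.05 s, during which the arm holds its last target.

## Working session

There is one attempt and no reset: what is moved stays moved. The work goes in short steps, Python scripts to look and compute and a shell command to move; the robot and the scene stay as the last step left them, time stands still between calls to the robot, and variables do not carry over. Pictures are saved under pics/ and viewed, and the job is handed in when it is done.

```bash
ls; mkdir -p pics; python3 - <<'E'
from workcell import bot, optics
import cv2, numpy as np
print(bot.get_obs())
for n in ["scene","side","wrist"]:
    im=optics.camera(n); cv2.imwrite(f"pics/{n}0.png",im[:,:,::-1]); 
    p=optics.camera_params(n); print(n,{k:np.round(v,4).tolist() for k,v in p.items()})
E
```

```text
pics
{'time': 0.0, 'q': array([ 7.61453868e+01,  5.01119996e+00,  1.00344738e+01,  9.50994581e+01,
       -1.48225722e-03,  9.00021583e+01]), 'qd': array([-0.04084759, -0.01435771, -0.0923471 , -0.15421313, -0.00629269,
        0.04322229]), 'joint_efforts': array([-1.35559996e-03, -5.20393324e+01,  4.64799464e+01,  1.67475455e-02,
       -2.01575904e-04,  4.49191361e-06]), 'ee_pos': array([0.13165492, 0.53377502, 0.23058229]), 'tcp_rot': array([1.79998515e+02, 7.61842641e-02, 7.61432285e+01]), 'wrist_force': array([-0.00474256, -0.2911852 , -0.38490652]), 'torque': array([-0.00633115, -0.00530012,  0.00663009]), 'opening': 0.08569110602810866}
scene {'camera_matrix': [[523.3697, 0.0, 290.0756], [0.0, 523.3697, 209.4479], [0.0, 0.0, 1.0]], 'R': [[0.6631, 0.7484, 0.0181], [0.4297, -0.3607, -0.8278], [-0.613, 0.5567, -0.5607]], 't': [-0.4736, -0.1096, 1.4878]}
side {'camera_matrix': [[513.0639, 0.0, 282.4483], [0.0, 513.0639, 210.087], [0.0, 0.0, 1.0]], 'R': [[0.9678, -0.2516, -0.0044], [-0.1854, -0.7011, -0.6885], [0.1701, 0.6672, -0.7252]], 't': [-0.494, 0.2656, 1.0222]}
wrist {'camera_matrix': [[318.0836, 0.0, 279.1674], [0.0, 318.0836, 211.5606], [0.0, 0.0, 1.0]], 'mount': [[1.0, 0.0005, -0.0012, -0.0004], [-0.0002, 0.9659, 0.2588, -0.0651], [0.0013, -0.2588, 0.9659, -0.1431], [0.0, 0.0, 0.0, 1.0]]}
```

View pics/scene0.png

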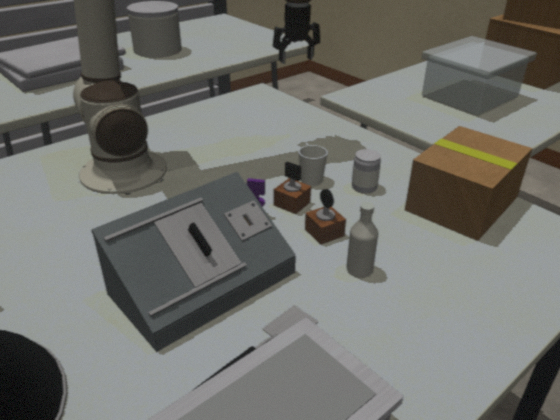

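View pics/side0.png

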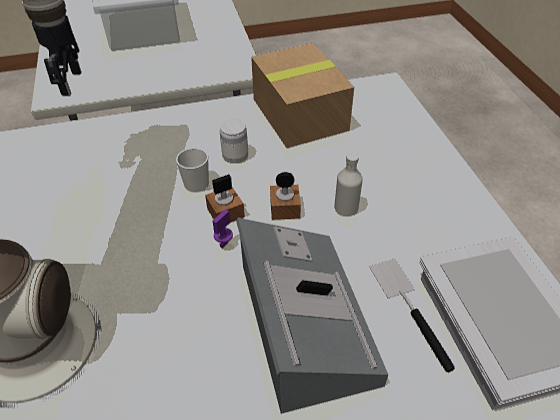

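View pics/wrist0.png

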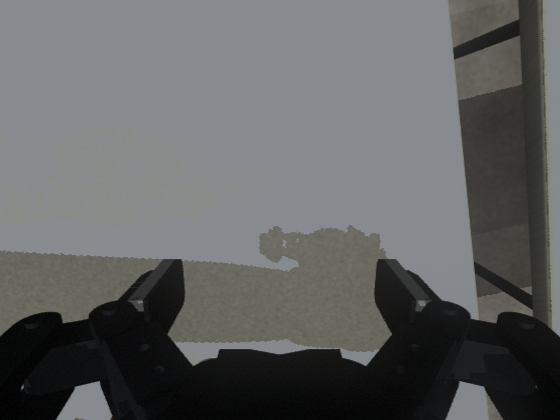

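The scene view shows the square-headed key in the block at about (292,170), and the round-headed key at (326,198). The lock plate is at about (249,220) and the rib at (200,238). The purple decoy lies between block and box. Next I'll zoom in.

```bash
cat > h.py <<'E'
from workcell import bot, optics
import cv2, numpy as np
from scipy.spatial.transform import Rotation as Ro
def P(n,obs=None):
    p=optics.camera_params(n)
    K=np.array(p["camera_matrix"])
    if "mount" in p:
        T=np.eye(4);T[:3,:3]=Ro.from_euler('xyz',obs["tcp_rot"],degrees=True).as_matrix();T[:3,3]=obs["ee_pos"]
        M=np.linalg.inv(T@np.array(p["mount"])); return K,M[:3,:3],M[:3,3]
    return K,np.array(p["R"]),np.array(p["t"])
def proj(c,X):
    K,R,t=c; x=(R@np.atleast_2d(X).T).T+t; u=(K@x.T).T; return u[:,:2]/u[:,2:]
def ray(c,uv):
    K,R,t=c; d=R.T@np.linalg.inv(K)@np.array([uv[0],uv[1],1.]); return -R.T@t,d/np.linalg.norm(d)
def onz(c,uv,z):
    o,d=ray(c,uv); return o+d*(z-o[2])/d[2]
def tri(c1,u1,c2,u2):
    o1,d1=ray(c1,u1);o2,d2=ray(c2,u2)
    A=np.array([d1,-d2]).T; s=np.linalg.lstsq(A,o2-o1,rcond=None)[0]
    a=o1+d1*s[0];b=o2+d2*s[1]; return (a+b)/2,np.linalg.norm(a-b)
def crop(im,x0,y0,w,h,f,name):
    c=cv2.resize(im[y0:y0+h,x0:x0+w],None,fx=f,fy=f,interpolation=cv2.INTER_CUBIC)
    cv2.imwrite(name,np.clip(c.astype(float)*1.4,0,255).astype(np.uint8)[:,:,::-1])
E
python3 - <<'E'
from h import *
s=cv2.imread('pics/scene0.png')[:,:,::-1]; d=cv2.imread('pics/side0.png')[:,:,::-1]
crop(s,230,140,130,110,6,'pics/sc_k.png'); crop(d,165,160,150,100,5,'pics/sd_k.png')
crop(s,85,165,220,175,3,'pics/sc_b.png'); crop(d,225,205,170,210,2.8,'pics/sd_b.png')
E
```

```text
(no output)
```

View pics/sc_k.png

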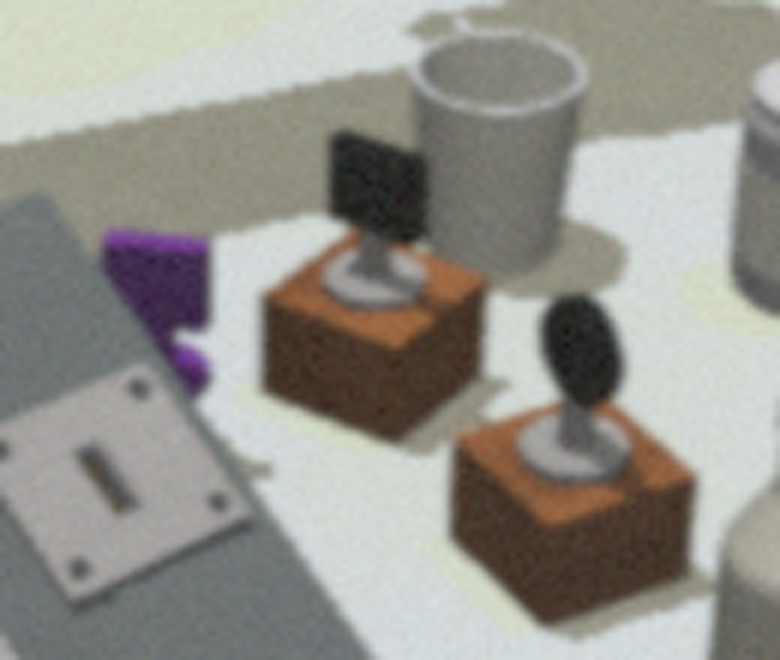

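View pics/sd_k.png

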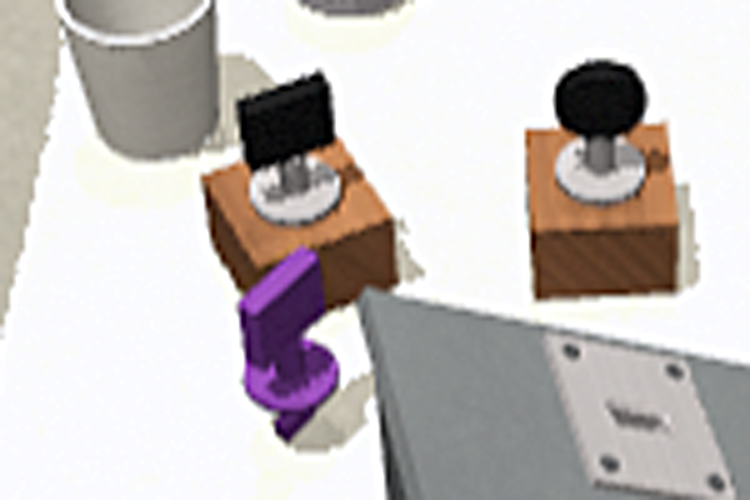

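View pics/sc_b.png

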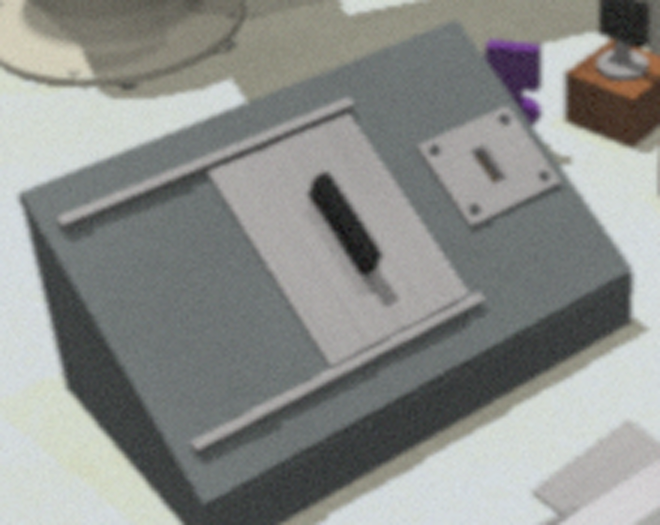

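View pics/sd_b.png

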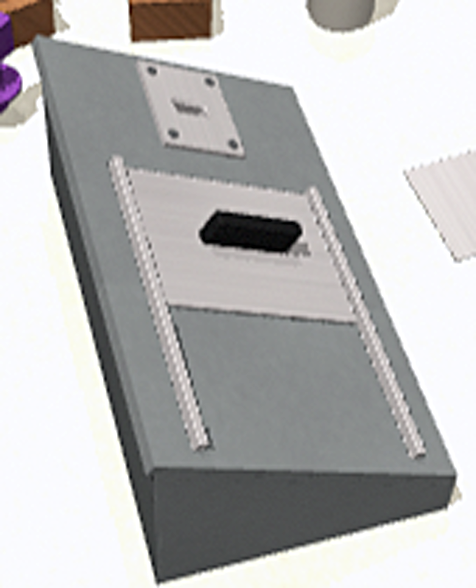

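```bash
python3 - <<'E'
from h import *
S=P("scene");D=P("side")
a=lambda x,y:(x/6+230-.42,y/6+140-.42); b=lambda x,y:(x/5+165-.4,y/5+160-.4)
a3=lambda x,y:(x/3+85-.3,y/3+165-.3); b3=lambda x,y:(x/2.8+225-.3,y/2.8+205-.3)
pts={'scrBL':(a(142,388),b(571,351)),'scrFL':(a(219,502),b(674,372)),'scrFR':(a(78,568),b(716,483)),'scrBR':(a(3,448),b(609,464)),
'slot':(a(107,478),b(636,415)),'kdisc':(a(376,273),b(295,190)),'odisc':(a(575,445),b(600,168)),'khead':(a(377,187),b(288,122)),'ohead':(a(582,350),b(600,98)),
'boxBL':(a3(460,25),b3(36,40)),'boxBR':(a3(25,197),b3(152,468)),'boxFR':(a3(205,502),b3(455,470)),'boxFL':(a3(630,270),b3(295,88)),
'rib':(a3(345,222),b3(252,230)),'purple':(a(157,275),b(280,310))}
R={}
for k,(u,v) in pts.items():
    X,e=tri(S,u,D,v);R[k]=X;print(k,np.round(X*1000,1),round(e*1000,1))
sc=[R[k] for k in('scrBL','scrFL','scrFR','scrBR')]
n=np.cross(sc[0]-sc[2],sc[1]-sc[3]);n/=np.linalg.norm(n);print('mean',np.mean(sc,0)*1000,'n',n,np.degrees(np.arccos(abs(n[2]))))
y=sc[2]+sc[3]-sc[0]-sc[1];print('ydir',y/np.linalg.norm(y),np.degrees(np.arctan2(y[1],y[0])))
y=R['boxBR']-R['boxBL']+R['boxFR']-R['boxFL'];print('box y yaw',np.degrees(np.arctan2(y[1],y[0])),np.linalg.norm(y)/2)
for nm in('a(330,133) a(427,152) a(423,242) a(333,212)',):pass
for u,v in((a(333,135),b(241,103)),(a(420,152),b(322,74)),(a(422,240),b(333,143)),(a(333,210),b(245,168))):
    X,e=tri(S,u,D,v);print(np.round(X*1000,1),round(e*1000,1))
E
```

```text
scrBL [519.4  62.6 123.3] 0.6
scrFL [564.1  61.8  97.6] 0.4
scrFR [564.   -1.1  98.6] 0.2
scrBR [519.2   0.7 124. ] 1.4
slot [539.3  31.9 109.5] 2.0
kdisc [431.6 255.6  54.3] 2.3
odisc [576.4 232.1  53.4] 0.1
khead [432.2 255.3  97.8] 0.1
ohead [576.6 232.6  98.3] 1.0
boxBL [438.9  83.3 157.5] 1.2
boxBR [ 438.6 -256.7  159. ] 1.2
boxFR [ 638.8 -257.2   50.2] 1.5
boxFL [640.6  77.1  50.5] 0.2
rib [549.1 -94.  124.3] 0.3
purple [409.5 155.1  82.3] 2.4
mean [541.67341971  31.00994263 110.86779593] n [-0.49608007 -0.01065185 -0.86821144] 29.748542443884425
ydir [-0.0025536  -0.99990252  0.01372662] -90.14632464966978
box y yaw -90.17400105529023 0.33716616713834674
[411.5 250.  117.2] 3.5
[451.  260.9 119.7] 1.7
[452.7 261.   77. ] 4.8
[409.3 251.2  77.7] 0.5
```

```bash
cat >> h.py <<'E'
def Rt(az,tilt=0):
    # tool x at azimuth az (deg) horizontally, tool z down; tilt: rotate about tool x
    x=np.array([np.cos(np.radians(az)),np.sin(np.radians(az)),0]);z=np.array([0,0,-1.]);y=np.cross(z,x)
    return np.array([x,y,z]).T@Ro.from_euler('x',tilt,degrees=True).as_matrix()
def go(X,R,show=True):
    o=bot.get_obs();R0=Ro.from_euler('xyz',o["tcp_rot"],degrees=True).as_matrix()
    d=R0.T@(np.array(X)-o["ee_pos"]);w=Ro.from_matrix(R0.T@R).as_rotvec()
    print('shift',np.round(d,4),'rot',np.round(w,4),'deg',np.round(np.degrees(np.linalg.norm(w)),2)); return d,w
E
python3 - <<'E'
from h import *
go([.432,.2555,.24],Rt(105))
E
```

```text
shift [-0.1983  0.3583 -0.0091] rot [-3.000e-04  1.000e-03 -5.036e-01] deg 28.85
```

```bash
python3 -m creep '[[-0.025,0.045,-0.005,0,0,-0.06,1],[-0.05,0.09,-0.009,0,0,-0.12,1],[-0.075,0.135,-0.009,0,0,-0.19,1],[-0.1,0.18,-0.009,0,0,-0.25,1],[-0.125,0.225,-0.009,0,0,-0.31,1],[-0.15,0.27,-0.009,0,0,-0.38,1],[-0.18,0.32,-0.009,0,0,-0.44,1],[-0.198,0.358,-0.009,0,0,-0.504,1]]'
python3 - <<'E'
from h import *
o=bot.get_obs();print(o['q'],o['ee_pos'],o['tcp_rot'])
E
```

```text
time: 0.95
ee_pos: [0.4256, 0.2604, 0.2404]
tcp_rot: [180.0, -0.0, 105.2]
wrist_force: [0.8, 0.6, 1.1]
opening: 0.0855
[ 3.14574230e+01 -1.82495257e+00  4.13793580e+00  9.59473512e+01
  2.52610504e-04  1.62941301e+01] [0.42564391 0.26040151 0.24038677] [ 1.79985158e+02 -4.60171190e-03  1.05163293e+02]
```

```bash
python3 - <<'E'
from h import *
o=bot.get_obs();print(np.round(o['ee_pos'],4),np.round(o['tcp_rot'],2),o['qd'].round(1)); im=optics.camera('wrist');np.save('w1.npy',im);np.save('w1o.npy',np.r_[o['ee_pos'],o['tcp_rot']])
crop(im,130,60,300,240,2.6,'pics/w1.png')
c=P('wrist',o);print(proj(c,[[.432,.2555,.118],[.432,.2555,.05]]))
E
```

```text
[0.4256 0.2604 0.2404] [179.99  -0.   105.16] [-56.   18.4  17.4  -1.2  -0.  -92.2]
[[272.6429597  210.61762926]
 [273.9882451  194.37935645]]
```

View pics/w1.png

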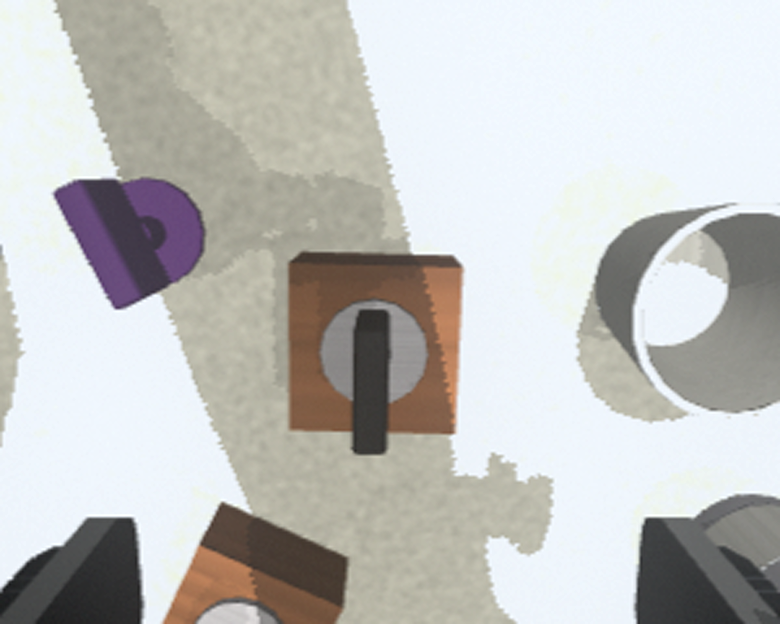

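Key head seen edge-on at crop (370,382), centred on its disc and block, with the round key's block lower left. The arm was still moving, so I'll retake this settled and measure by mask.

```bash
python3 - <<'E'
from h import *
o=bot.get_obs();print(np.round(o['ee_pos'],4),np.round(o['tcp_rot'],2),o['qd'].round(1),o['time']); im=optics.camera('wrist')
c=P('wrist',o)
crop(im,200,130,160,130,4.8,'pics/w2.png')
# black head mask
m=(im.max(2)<60).astype(np.uint8); m[:, :230]=0; m[:,330:]=0; m[270:]=0; m[:150]=0
n,l,st,ce=cv2.connectedComponentsWithStats(m); i=1+np.argmax(st[1:,4]); print(st[i],ce[i])
cn=max(cv2.findContours((l==i).astype(np.uint8),0,1)[0],key=cv2.contourArea); print(cv2.minAreaRect(cn))
# disc
g=im.astype(int); d=((g.max(2)-g.min(2)<15)&(g.max(2)>90)&(g.max(2)<170)).astype(np.uint8)
np.save('w2.npy',im)
for nm,X in (('top ctr',[.432,.2555,.118]),('disc',[.432,.2555,.056])): print(nm,proj(c,X))
E
```

```text
[0.43   0.2563 0.2397] [1.7994e+02 1.4000e-01 1.0524e+02] [ 6.  -0.6 -1.3  0.   0.8 17.3] 1.0
[272 176  14  55 719] [278.24061196 202.78998609]
((278.5, 203.0), (54.0, 13.0), 90.0)
top ctr [[278.87355691 207.12252867]]
disc [[279.15622105 192.57308112]]
```

View pics/w2.png

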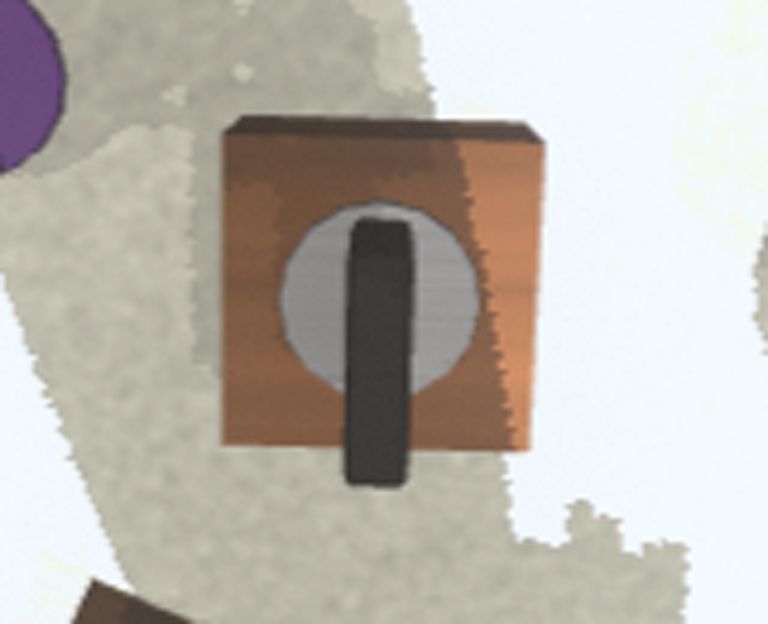

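Head top face centre is at crop (379,373) → px (278.6,207.3), within 1 px of the prediction (278.9,207.1). The head is turned about 1.2° in the tool frame, so I'm going to the grasp.

```bash
python3 - <<'E'
from h import *
o=bot.get_obs();c=P('wrist',o);print(onz(c,(278.6,207.3),.118),o['time'],o['qd'].round(1),o['ee_pos'],o['tcp_rot'])
go([.432,.2553,.078],Rt(104.))
E
```

```text
[0.42980951 0.25756364 0.118     ] 1.05 [ 5.1 -1.1 -0.9  0.9  1.6  9.2] [0.42785935 0.25850284 0.23961795] [-1.79986018e+02  7.07095947e-02  1.04830290e+02]
shift [-0.004   0.0032  0.1616] rot [-0.0002  0.0012  0.0145] deg 0.83
```

```bash
python3 -m creep '[[0,0,0,0,0,0,0.5],[0,0,0,0,0,0,0.5],[0,0,0,0,0,0,0.5]]'
python3 - <<'E'
from h import *
for k in range(3):
    o=bot.get_obs();print(o['time'],o['qd'].round(1),o['ee_pos'],o['tcp_rot'])
    im=optics.camera('wrist');c=P('wrist',o)
crop(im,200,130,160,130,4.8,'pics/w3.png')
m=(im.max(2)<60).astype(np.uint8); m[:, :230]=0; m[:,330:]=0; m[270:]=0; m[:150]=0
n,l,st,ce=cv2.connectedComponentsWithStats(m); i=1+np.argmax(st[1:,4]); print(st[i],ce[i])
print(proj(c,[.432,.2555,.118]))
E
```

```text
time: 1.35
ee_pos: [0.4239, 0.2632, 0.2403]
tcp_rot: [-180.0, -0.0, 105.1]
wrist_force: [0.0, -0.8, 0.3]
opening: 0.0441
1.35 [ 0.4 -0.1  0.  -0.1  0.  -0.2] [0.42386733 0.26315798 0.24032653] [-1.79998728e+02 -7.55424808e-03  1.05109093e+02]
1.4 [ 0.1 -0.1  0.  -0.  -0.  -0.3] [0.42384507 0.26321404 0.24034725] [ 1.79999283e+02 -6.72481680e-03  1.05125333e+02]
1.45 [-0.2  0.1  0.   0.1  0.1 -0.1] [0.42391197 0.26316995 0.24038163] [ 1.79991323e+02 -3.83156936e-03  1.05126652e+02]
[262 180  15  56 747] [268.5394913  207.44176707]
[[269.03754793 211.69744023]]
```

View pics/w3.png

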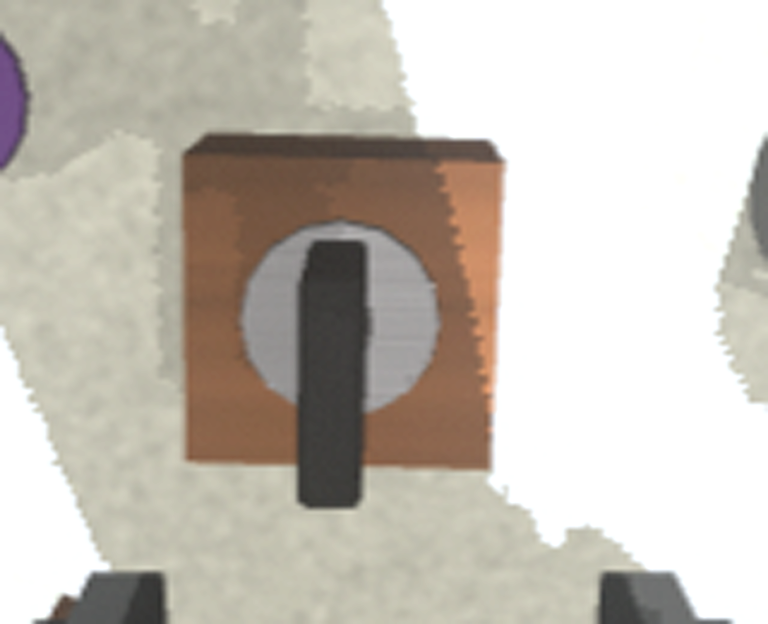

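```bash
python3 - <<'E'
from h import *
go([.432,.2555,.078],Rt(103.7)); go([.432,.2555,.14],Rt(103.7))
E
```

```text
shift [-0.0094  0.0057  0.1624] rot [ 0.0002 -0.0001  0.0248] deg 1.42
shift [-0.0094  0.0057  0.1004] rot [ 0.0002 -0.0001  0.0248] deg 1.42
```

```bash
python3 -m creep '[[-0.0094,0.0057,0.03,0,0,0.025,0.5],[-0.0094,0.0057,0.06,0,0,0.025,0.5],[-0.0094,0.0057,0.09,0,0,0.025,0.5],[-0.0094,0.0057,0.11,0,0,0.025,0.5],[-0.0094,0.0057,0.13,0,0,0.025,0.5],[-0.0094,0.0057,0.145,0,0,0.025,0.5],[-0.0094,0.0057,0.155,0,0,0.025,0.5],[-0.0094,0.0057,0.1624,0,0,0.025,0.5]]' && python3 -m creep '[[0,0,0,0,0,0,0.5],[0,0,0,0,0,0,0.5]]'
python3 - <<'E'
from h import *
o=bot.get_obs();print(o['time'],o['qd'].round(1),o['ee_pos'],o['tcp_rot']);go([.432,.2555,.078],Rt(103.7))
im=optics.camera('side');crop(im,155,140,160,120,5,'pics/s1.png')
E
```

```text
time: 2.3
ee_pos: [0.4324, 0.2549, 0.0774]
tcp_rot: [-180.0, 0.0, 103.6]
wrist_force: [0.4, 0.2, 0.8]
opening: 0.0429
time: 2.5
ee_pos: [0.4328, 0.2549, 0.0785]
tcp_rot: [180.0, -0.0, 103.6]
wrist_force: [0.3, -0.1, -0.1]
opening: 0.0431
2.5 [-0.1 -0.2  0.6  0.1 -0.1 -0. ] [0.43284184 0.25488708 0.07854101] [ 1.79954356e+02 -1.47369686e-02  1.03595952e+02]
shift [ 0.0008 -0.0007  0.0005] rot [ 0.0008 -0.0003 -0.0018] deg 0.11
```

View pics/s1.png

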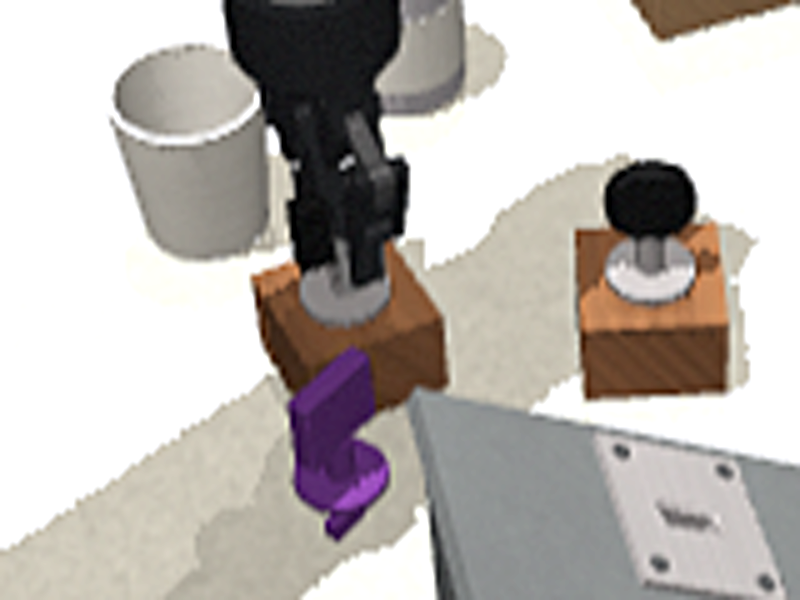

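The fingers straddle the head, at crop (345,225). Now I'll close them.

```bash
python3 -m creep '[[0,0,0,0,0,0,0],[0,0,0,0,0,0,0],[0,0,0,0,0,0,0],[0,0,0,0,0,0,0],[0,0,0,0,0,0,0]]' 80
python3 -m creep '[[0,0,-0.01,0,0,0,0],[0,0,-0.03,0,0,0,0],[0,0,-0.05,0,0,0,0],[0,0,-0.08,0,0,0,0],[0,0,-0.11,0,0,0,0],[0,0,-0.14,0,0,0,0],[0,0,-0.16,0,0,0,0],[0,0,-0.16,0,0,0,0]]'
python3 - <<'E'
from h import *
o=bot.get_obs();print(o['time'],o['qd'].round(1),o['ee_pos'],o['tcp_rot'],o['opening'],o['wrist_force'])
im=optics.camera('side');crop(im,145,70,160,120,5,'pics/s2.png')
im=optics.camera('scene');crop(im,230,80,160,120,5,'pics/sc2.png')
im=optics.camera('wrist');crop(im,180,100,200,160,4,'pics/w4.png')
E
```

```text
time: 3.05
ee_pos: [0.4329, 0.2549, 0.0785]
tcp_rot: [179.9, -0.0, 103.6]
wrist_force: [-0.8, -0.2, 7.0]
opening: 0.011
time: 3.85
ee_pos: [0.4332, 0.255, 0.2408]
tcp_rot: [179.8, -0.1, 103.6]
wrist_force: [0.2, -0.2, -1.0]
opening: 0.0109
3.85 [ 0.1  0.7 -4.5 -2.9  0.1 -0. ] [0.43322549 0.25498485 0.2408288 ] [ 1.79786589e+02 -5.78605854e-02  1.03587896e+02] 0.010938033015561486 [ 0.16077283 -0.18087903 -1.03497265]
```

View pics/s2.png

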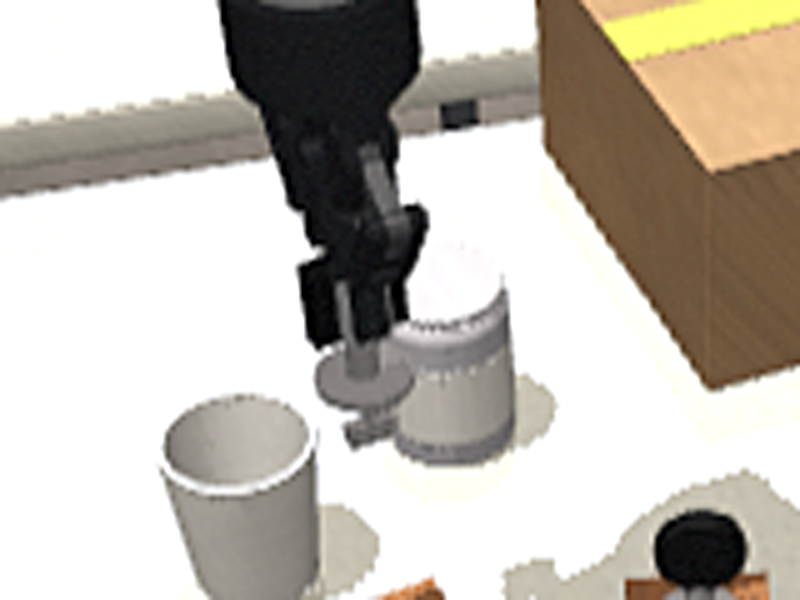

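View pics/sc2.png

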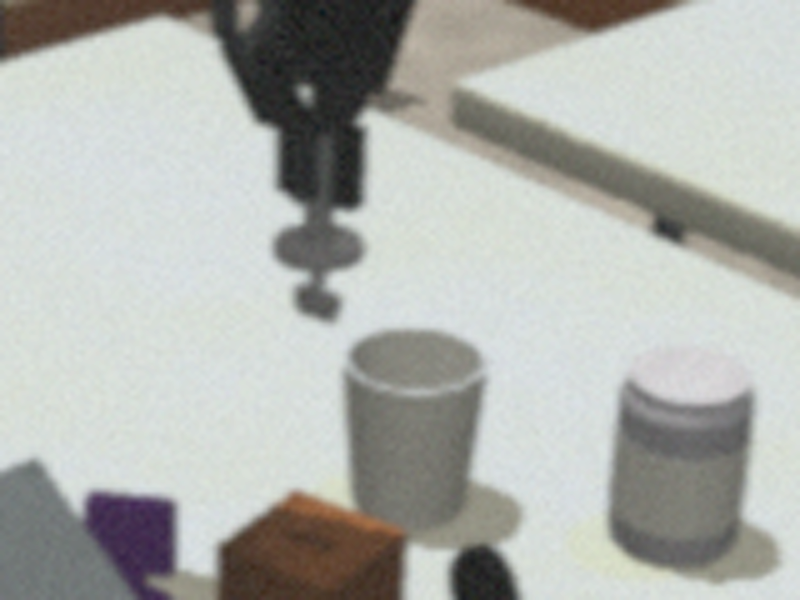

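View pics/w4.png

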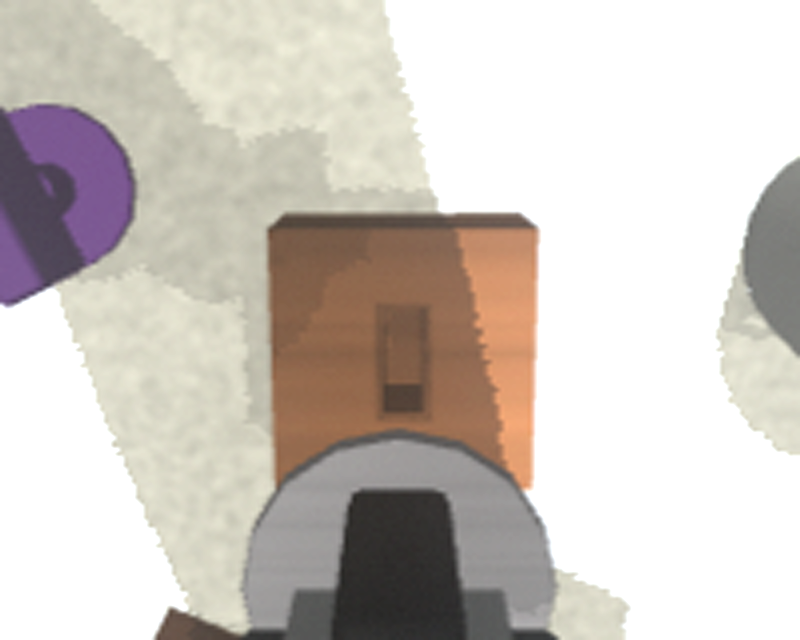

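```bash
python3 - <<'E'
from h import *
S=P("scene");D=P("side")
o=bot.get_obs();R0=Ro.from_euler('xyz',o["tcp_rot"],degrees=True).as_matrix();print(o['ee_pos'],o['time'])
b=lambda x,y:(x/5+145-.4,y/5+70-.4); a=lambda x,y:(x/5+230-.4,y/5+80-.4)
for u,v in ((a(319,249),b(364,377)),(a(317,302),b(371,430))):
    X,e=tri(S,u,D,v); print(X,e,'tool',R0.T@(X-o['ee_pos']))
print('bottle',onz(D,(348,190),.08))
n=np.array([.5,0,.866]);s=np.array([.866,0,-.5]);L=np.array([.5417,.031,.1109])
go(L+n*.15+s*.03,Rt(90,30)); print(L+n*.15+s*.03,Rt(90,30))
go([.52,.10,.27],Rt(96,14))
E
```

```text
[0.43234994 0.25449001 0.23672214] 4.0
[0.43232447 0.25604842 0.21198844] 0.002334449266041157 tool [0.00153278 0.00037752 0.02473243]
[0.43243986 0.25498505 0.18372219] 0.0009404517730208125 tool [0.00048577 0.00028122 0.05299936]
bottle [0.71619608 0.17821055 0.08      ]
shift [-0.2666  0.152   0.0108] rot [0.5197 0.0627 0.2315] deg 32.8
[0.64268 0.031   0.2258 ] [[ 6.12323400e-17  8.66025404e-01 -5.00000000e-01]
 [ 1.00000000e+00 -5.30287619e-17  3.06161700e-17]
 [ 0.00000000e+00 -5.00000000e-01 -8.66025404e-01]]
shift [-0.1708  0.0489 -0.0333] rot [0.2426 0.0168 0.1317] deg 15.84
```

```bash
python3 -m creep '[[-0.02,0.01,-0.02,0.03,0,0.02,0],[-0.05,0.02,-0.03,0.08,0,0.05,0],[-0.09,0.04,-0.035,0.15,0.01,0.08,0],[-0.13,0.06,-0.035,0.23,0.02,0.11,0],[-0.17,0.08,-0.03,0.31,0.03,0.15,0],[-0.21,0.11,-0.02,0.39,0.045,0.18,0],[-0.24,0.13,-0.005,0.46,0.055,0.21,0],[-0.267,0.152,0.01,0.52,0.063,0.232,0]]' && python3 -m creep '[[0,0,0,0,0,0,0],[0,0,0,0,0,0,0],[0,0,0,0,0,0,0]]'
python3 - <<'E'
from h import *
o=bot.get_obs();print(o['time'],o['q'].round(1),o['qd'].round(1),o['ee_pos'],o['tcp_rot'])
im=optics.camera('wrist');np.save('w5.npy',im);crop(im,130,0,300,230,2.6,'pics/w5.png')
c=P('wrist',o)
for X in ([519.3,62.2,123.6],[564,62,98],[564,0,98],[519.3,0,123.6],[541.7,31,110.9]): print(X,proj(c,np.array(X)/1000))
E
```

```text
time: 4.8
ee_pos: [0.645, 0.0368, 0.1933]
tcp_rot: [-154.8, -0.2, 90.1]
wrist_force: [1.8, 0.7, -0.9]
opening: 0.0113
time: 5.1
ee_pos: [0.6433, 0.0392, 0.1964]
tcp_rot: [-154.9, -0.2, 90.2]
wrist_force: [0.6, 0.0, 0.4]
opening: 0.011
5.1 [  2.9  53.   68.3 130.4   1.3   2.3] [ 0.7 -5.5  0.4  0.2 -0.1 -0. ] [0.6432791  0.03917786 0.19644782] [-154.94447564   -0.24777553   90.23950451]
[519.3, 62.2, 123.6] [[309.85798539 105.34798814]]
[564, 62, 98] [[307.28867231 170.27394371]]
[564, 0, 98] [[233.12402612 169.89493058]]
[519.3, 0, 123.6] [[230.24992272 104.90671609]]
[541.7, 31, 110.9] [[270.07702962 138.71195391]]
```

View pics/w5.png

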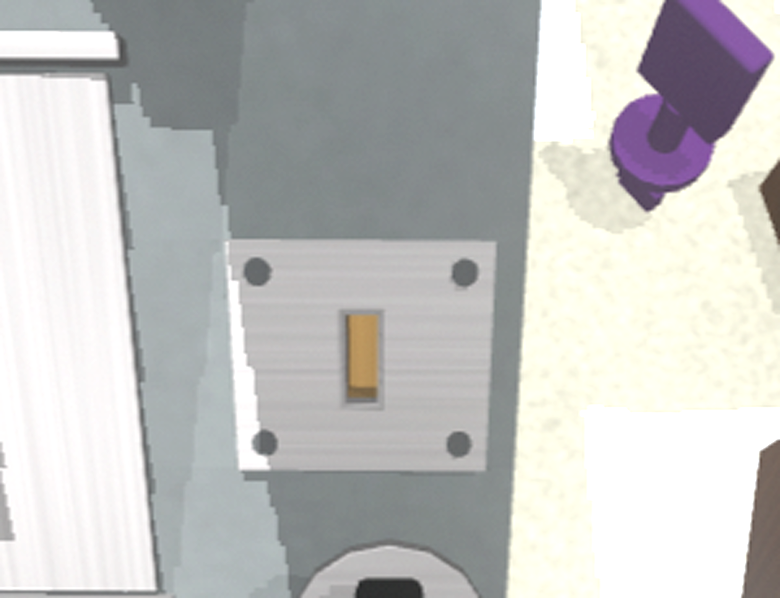

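The wrist view shows the lock plate with its slot at crop (362,357), well oriented. Joint 4 is at its limit (130.4), so I need a quick kinematic fit to check that the lock pose is reachable.

```bash
cat > kin.py <<'E'
from h import *
from scipy.optimize import least_squares
def fk(p,q):
    a,h,L2,e,L3,LT=p; q=np.radians(q)
    f=q[2]-q[1] # forearm elevation
    w=np.array([a+L2*np.sin(q[1])+L3*np.cos(f)-e*np.sin(f), h+L2*np.cos(q[1])+L3*np.sin(f)+e*np.cos(f)])
    pit=q[1]-q[2]+q[3]
    return np.r_[w[0]+LT*np.cos(pit)*np.cos(q[4]), w[1]-LT*np.sin(pit)*np.cos(q[4])]
D=[([5.0112,10.0345,95.1,0],.54977,.23058),([-1.825,4.138,95.947,0],.49901,.24039)]
E
python3 - <<'E'
from kin import *
o=bot.get_obs();print(o['q'],o['ee_pos'],o['tcp_rot'])
print(np.hypot(*o['ee_pos'][:2]))
Dd=[([0,*d[0]],d[1],d[2]) for d in D]+[(list(o['q'][:5]),np.hypot(*o['ee_pos'][:2]),o['ee_pos'][2])]
f=lambda p:np.r_[np.concatenate([fk(p,np.array(q))-[r,z] for q,r,z in Dd]),1e-3*(p-[0,.3,.35,0,.35,.25])]
s=least_squares(f,[0,.3,.35,0,.35,.25]);print(s.x,s.fun[:6])
E
```

```text
[  2.91490933  52.74627655  68.33144851 130.38814222   1.34607174
   2.29645469] [0.6431776  0.03945344 0.19883655] [-155.16409019   -0.2577087    90.26570635]
0.6443865296780574
[0.00386765 0.20362666 0.4240762  0.00828775 0.51215323 0.44857541] [ 8.64950155e-07  2.73717872e-05 -1.50645134e-06 -2.90772311e-05
  6.38712545e-07  1.80453850e-06]
```

```bash
cat >> kin.py <<'E'
def ik(p,r,z,pit):
    from scipy.optimize import fsolve
    g=lambda q:np.r_[fk(p,np.array([0,q[0],q[1],pit-q[0]+q[1],0]))-[r,z]]*10
    best=None
    for s0 in ([5,10],[50,65],[30,30],[40,0]):
        q,i,ok,_=fsolve(g,s0,full_output=1)
        if ok==1: return [q[0],q[1],pit-q[0]+q[1]]
    s=least_squares(g,[30,40],bounds=([-48,-65],[103,70.7]));return ['nosol',s.x,s.fun]
E
python3 - <<'E'
from kin import *
p=[0.00386765,0.20362666,0.4240762,0.00828775,0.51215323,0.44857541]
n=np.array([.5,0,.866]);L=np.array([.5417,.031,.1109])
for d in (.0285,.05,.07,.09,.12):
  for pit in (120,115,105,90):
    X=L+n*d; print(d,pit,ik(p,np.hypot(X[0],X[1]),X[2],pit))
E
```

```text
0.0285 120 [np.float64(38.69507882073206), np.float64(36.58750626744021), np.float64(117.89242744670815)]
0.0285 115 [np.float64(32.94025077618873), np.float64(30.06655671697349), np.float64(112.12630594078476)]
0.0285 105 [np.float64(21.818645367253172), np.float64(17.707279997526115), np.float64(100.88863463027295)]
0.0285 90 [np.float64(5.738571918201499), np.float64(0.17314005069228097), np.float64(84.43456813249078)]
0.05 120 [np.float64(40.60978712878342), np.float64(41.59686056091346), np.float64(120.98707343213005)]
0.05 115 [np.float64(34.64809264894665), np.float64(34.64391824085614), np.float64(114.99582559190948)]
0.05 105 [np.float64(23.2778449947171), np.float64(21.714029767008874), np.float64(103.43618477229177)]
0.05 90 [np.float64(7.0325168490954555), np.float64(3.6732409286636214), np.float64(86.64072407956816)]
0.07 120 [np.float64(42.719230364456365), np.float64(46.81065234618055), np.float64(124.09142198172418)]
0.07 115 [np.float64(36.47707168888465), np.float64(39.29353011517497), np.float64(117.81645842629032)]
0.07 105 [np.float64(24.78816704415324), np.float
[... 287 characters left out ...]
0003984431962), np.float64(44.43777874704058), np.float64(120.83773890272097)]
0.09 105 [np.float64(26.467690667289858), np.float64(29.89346888430849), np.float64(108.42577821701863)]
0.09 90 [np.float64(9.730472063790565), np.float64(10.572517773462387), np.float64(90.84204570967182)]
0.12 120 [np.float64(50.569296491097866), np.float64(64.38169188277743), np.float64(133.81239539167956)]
0.12 115 [np.float64(42.5859948196743), np.float64(53.54602855840371), np.float64(125.96003373872941)]
0.12 105 [np.float64(29.37518577907694), np.float64(36.8600885898992), np.float64(112.48490281082226)]
0.12 90 [np.float64(12.030501440292213), np.float64(16.14425053869209), np.float64(94.11374909839988)]
```

```bash
python3 - <<'E'
from h import *
n=np.array([.5,0,.866]);L=np.array([.5412,.0298,.1112])
print(bot.get_obs()['ee_pos'],L+n*.09);go(L+n*.09,Rt(90,30))
E
```

```text
[0.6431776  0.03945344 0.19883655] [0.5862  0.0298  0.18914]
shift [-0.0094 -0.0477  0.0327] rot [ 0.0901 -0.0019  0.0062] deg 5.18
```

```bash
python3 -m creep '[[-0.002,-0.012,0.006,0.022,0,0.002,0],[-0.005,-0.024,0.014,0.045,0,0.004,0],[-0.008,-0.036,0.022,0.068,-0.001,0.006,0],[-0.0094,-0.048,0.03,0.09,-0.002,0.006,0],[-0.0094,-0.048,0.033,0.09,-0.002,0.006,0],[-0.0094,-0.048,0.033,0.09,-0.002,0.006,0],[-0.0094,-0.048,0.033,0.09,-0.002,0.006,0],[-0.0094,-0.048,0.033,0.09,-0.002,0.006,0]]'
python3 - <<'E'
from h import *
o=bot.get_obs();print(o['time'],o['q'].round(1),o['qd'].round(1),o['ee_pos'],o['tcp_rot'])
n=np.array([.5,0,.866]);L=np.array([.5412,.0298,.1112]);go(L+n*.09,Rt(90,30))
E
```

```text
time: 5.95
ee_pos: [0.5868, 0.0294, 0.1859]
tcp_rot: [-149.8, 0.0, 90.0]
wrist_force: [-0.9, -0.7, -0.4]
opening: 0.0112
5.95 [  2.3  44.   50.5 126.7   1.2   2. ] [-0.1  1.2  0.   0.  -0.  -0. ] [0.58680531 0.02944835 0.18592309] [-1.49829141e+02  2.08170691e-02  8.99835258e+01]
shift [ 0.0004 -0.0021 -0.0025] rot [-0.003   0.0002 -0.0004] deg 0.17
```

```bash
python3 -m creep '[[0,0,0,0,0,0,0],[0,0,0,0,0,0,0]]' >/dev/null; python3 - <<'E'
from h import *
o=bot.get_obs();print(o['time'],o['qd'].round(1),o['ee_pos'],o['tcp_rot'])
im=optics.camera('wrist');np.save('w6.npy',im);crop(im,160,40,230,180,3.4,'pics/w6.png')
c=P('wrist',o)
for X in ([519.3,62.2,123.6],[519.3,0,123.6],[541.7,31,110.9],[564,62,98],[564,0,98]): print(X,proj(c,np.array(X)/1000))
im=optics.camera('side');crop(im,220,120,150,150,4,'pics/s3.png')
im=optics.camera('scene');crop(im,190,110,150,150,4,'pics/sc3.png')
E
```

```text
6.15 [-0.1  0.  -0.3 -0.1  0.  -0. ] [0.58670451 0.02924564 0.18468966] [-1.49693284e+02  2.38485277e-02  8.99630558e+01]
[519.3, 62.2, 123.6] [[325.37417139 180.48597127]]
[519.3, 0, 123.6] [[240.04115033 180.57675071]]
[541.7, 31, 110.9] [[282.51492175 214.68884283]]
[564, 62, 98] [[322.76882679 246.96070996]]
[564, 0, 98] [[242.18483123 247.01905204]]
```

View pics/w6.png

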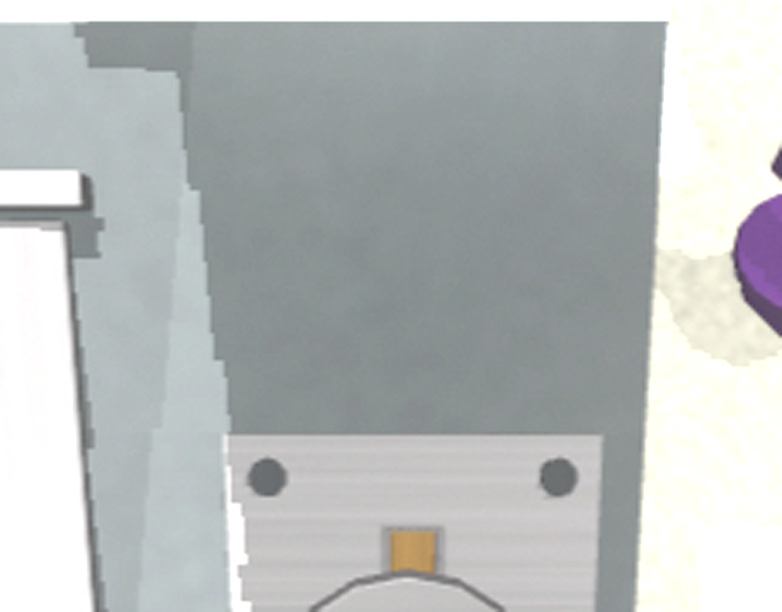

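View pics/s3.png

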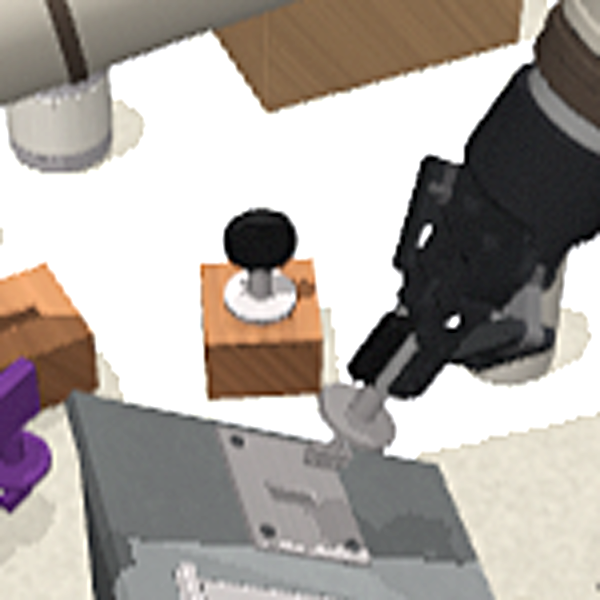

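View pics/sc3.png

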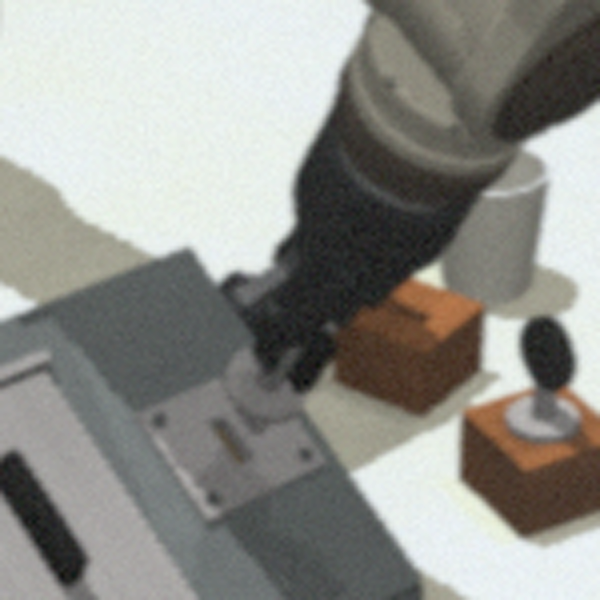

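```bash
python3 - <<'E'
from h import *
n=np.array([.5,0,.866]);L=np.array([.5412,.0299,.1112])
for d in (.064,.05,.0285): go(L+n*d,Rt(90,30))
E
```

```text
shift [ 0.0007 -0.0024  0.0223] rot [-0.0056  0.     -0.0009] deg 0.33
shift [ 0.0007 -0.0024  0.0363] rot [-0.0056  0.     -0.0009] deg 0.33
shift [ 0.0007 -0.0022  0.0578] rot [-0.0056  0.     -0.0009] deg 0.33
```

```bash
python3 -m creep '[[0.0004,-0.0012,0.007,-0.003,0,0,0],[0.0007,-0.0024,0.014,-0.006,0,0,0],[0.0007,-0.0024,0.019,-0.006,0,0,0],[0.0007,-0.0024,0.021,-0.006,0,0,0],[0.0007,-0.0024,0.021,-0.006,0,0,0],[0.0007,-0.0024,0.021,-0.006,0,0,0]]'
python3 - <<'E'
from h import *
o=bot.get_obs();print(o['qd'].round(1))
n=np.array([.5,0,.866]);L=np.array([.5412,.0299,.1112])
for d in (.064,.05,.0285): go(L+n*d,Rt(90,30))
im=optics.camera('side');crop(im,270,200,80,70,8,'pics/s4.png')
im=optics.camera('scene');crop(im,215,180,80,70,8,'pics/sc4.png')
E
```

```text
time: 6.9
ee_pos: [0.5739, 0.0299, 0.1682]
tcp_rot: [-150.0, 0.0, 90.0]
wrist_force: [-0.2, 0.5, -2.3]
opening: 0.0112
[-0.   0.   0.2  0.   0.  -0. ]
shift [-0.      0.0002  0.0017] rot [ 0.0009  0.     -0.0008] deg 0.07
shift [-0.      0.0001  0.0157] rot [ 0.0009  0.     -0.0008] deg 0.07
shift [-0.      0.0001  0.0372] rot [ 0.0009  0.     -0.0008] deg 0.07
```

View pics/s4.png

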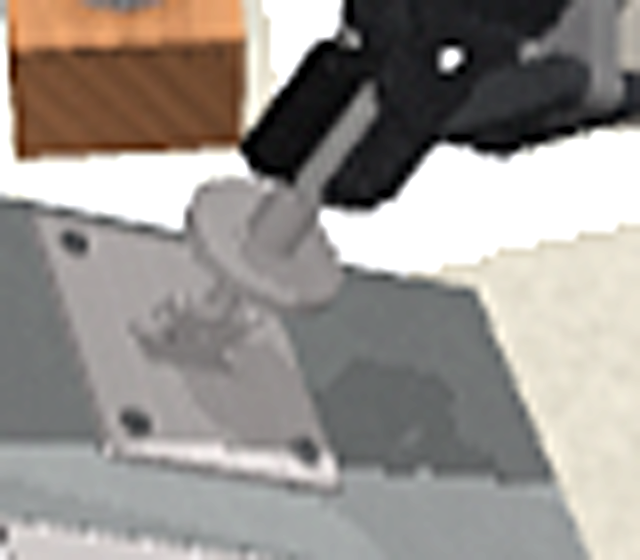

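View pics/sc4.png

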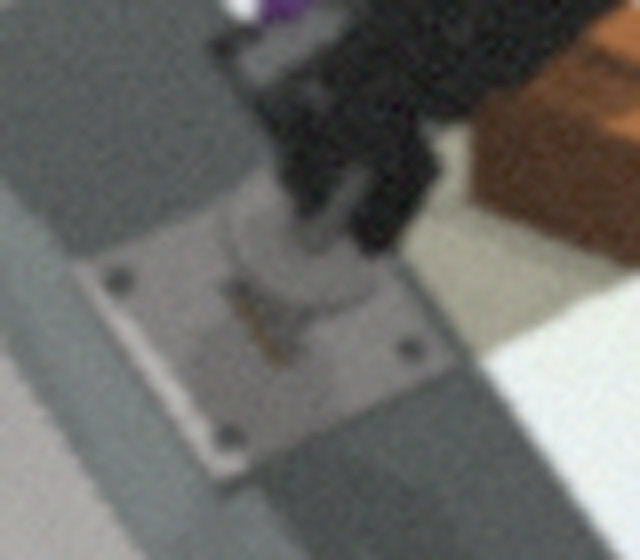

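Side and scene views show the blade just over the slot, at side crop (190,330) and scene crop (262,320). I'll insert slowly.

```bash
python3 -m creep '[[0,0,0.003,0,0,0,0],[0,0,0.006,0,0,0,0],[0,0,0.009,0,0,0,0],[0,0,0.012,0,0,0,0],[0,0,0.014,0,0,0,0],[0,0,0.016,0,0,0,0],[0,0,0.016,0,0,0,0]]'
python3 - <<'E'
from h import *
n=np.array([.5,0,.866]);L=np.array([.5412,.0299,.1112])
o=bot.get_obs();print(o['wrist_force'],o['torque'])
for d in (.05,.0285): go(L+n*d,Rt(90,30))
E
```

```text
time: 7.7
ee_pos: [0.5656, 0.0299, 0.154]
tcp_rot: [-150.0, 0.0, 90.0]
wrist_force: [-0.1, 0.3, -1.4]
opening: 0.0111
[-0.1421476   0.31516062 -1.44861311] [ 0.01853901 -0.5325057  -0.01278603]
shift [-0.      0.0002 -0.0007] rot [ 0.0005  0.     -0.0007] deg 0.05
shift [-0.      0.0002  0.0208] rot [ 0.0005  0.     -0.0007] deg 0.05
```

```bash
python3 -m creep '[[0,0,0.004,0,0,0,0],[0,0,0.008,0,0,0,0],[0,0,0.012,0,0,0,0],[0,0,0.015,0,0,0,0],[0,0,0.017,0,0,0,0],[0,0,0.0185,0,0,0,0],[0,0,0.02,0,0,0,0],[0,0,0.02,0,0,0,0]]'
python3 - <<'E'
from h import *
n=np.array([.5,0,.866]);L=np.array([.5412,.0299,.1112])
o=bot.get_obs();print(o['wrist_force'],o['torque'])
for d in (.0285,): go(L+n*d,Rt(90,30))
E
```

```text
time: 8.5
ee_pos: [0.5558, 0.0299, 0.1368]
tcp_rot: [-150.0, 0.0, 90.0]
wrist_force: [-0.2, -0.7, -0.8]
opening: 0.0107
[-0.21248801 -0.65346399 -0.75341555] [ 0.03222875 -0.5750511  -0.0295038 ]
shift [-0.      0.0002  0.0009] rot [ 0.0007  0.     -0.0008] deg 0.06
```

```bash
python3 -m creep '[[0,0,0.001,0,0,0,0],[0,0,0.0015,0,0,0,0],[0,0,0.0015,0,0,0,0]]'; python3 -m creep '[[0,0,0.0007,0,0,0,0],[0,0,0.001,0,0,0,0],[0,0,0.001,0,0,0,0]]'
```

```text
time: 8.8
ee_pos: [0.5554, 0.0299, 0.1362]
tcp_rot: [-150.1, 0.0, 90.0]
wrist_force: [4.7, 0.4, 4.4]
opening: 0.0113
time: 9.1
ee_pos: [0.5554, 0.0299, 0.1361]
tcp_rot: [-150.3, 0.0, 90.0]
wrist_force: [7.6, 1.1, 10.9]
opening: 0.0112
```

```bash
python3 - <<'E'
from h import *
im=optics.camera('side');crop(im,270,200,80,70,8,'pics/s5.png')
E
```

```text
(no output)
```

View pics/s5.png

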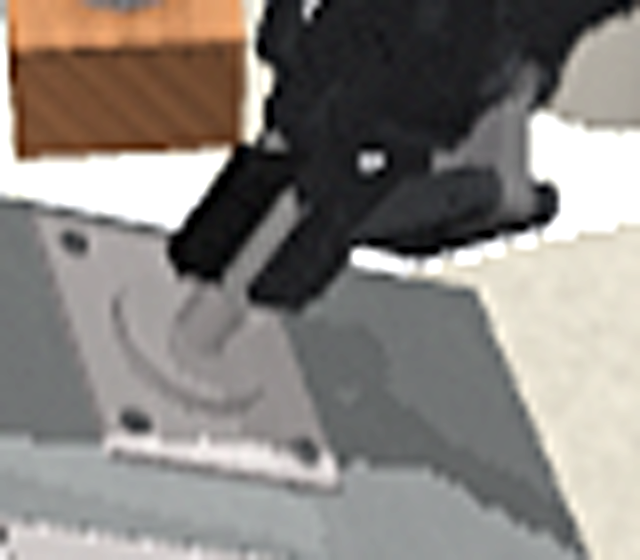

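The disc lies flat on the plate, at crop (190,350). Now I'll turn it.

```bash
python3 -m creep '[[0,0,-0.0005,0,0,0.06,0],[0,0,-0.0005,0,0,0.12,0],[0,0,-0.0005,0,0,0.18,0],[0,0,-0.0005,0,0,0.24,0],[0,0,-0.0005,0,0,0.3,0],[0,0,-0.0005,0,0,0.36,0]]'; python3 - <<'E'
from h import *
o=bot.get_obs();R0=Ro.from_euler('xyz',o["tcp_rot"],degrees=True).as_matrix()
print('tool F',R0.T@o['wrist_force'],'T',R0.T@o['torque'],o['q'].round(1))
E
```

```text
time: 9.75
ee_pos: [0.5556, 0.0302, 0.136]
tcp_rot: [-151.8, 10.1, 71.8]
wrist_force: [6.9, 1.3, 7.6]
opening: 0.0112
tool F [  2.00280875   1.61280513 -10.01736942] T [-0.6633722   0.51078307 -0.16643683] [  2.5  36.4  33.6 117.    1.3  22.9]
```

```bash
python3 -m creep '[[0,0,0,0,0,0.07,0],[0,0,0,0,0,0.14,0],[0,0,0,0,0,0.21,0],[0,0,0,0,0,0.28,0],[0,0,0,0,0,0.35,0],[0,0,0,0,0,0.42,0],[0,0,0,0,0,0.49,0],[0,0,0,0,0,0.56,0]]'; python3 - <<'E'
from h import *
o=bot.get_obs();R0=Ro.from_euler('xyz',o["tcp_rot"],degrees=True).as_matrix()
print('tool F',R0.T@o['wrist_force'],'T',R0.T@o['torque'],o['q'].round(1), 'turn',np.degrees(Ro.from_matrix(Rt(90,30).T@R0).as_rotvec()))
E
```

```text
time: 10.55
ee_pos: [0.5556, 0.0302, 0.1361]
tcp_rot: [-160.9, 23.3, 41.1]
wrist_force: [6.4, 1.2, 7.4]
opening: 0.0113
tool F [ 2.21550031  0.156593   -9.54277175] T [-0.21041703  0.82953327 -0.25653423] [  2.5  36.4  33.6 117.    1.3  55. ] turn [-0.19033009  0.12556918 52.89505966]
```

```bash
python3 -m creep '[[0,0,0,0,0,0.06,0],[0,0,0,0,0,0.12,0],[0,0,0,0,0,0.18,0],[0,0,0,0,0,0.24,0],[0,0,0,0,0,0.28,0],[0,0,0,0,0,0.28,0]]'; cat > t.py <<'E'
from h import *
o=bot.get_obs();R0=Ro.from_euler('xyz',o["tcp_rot"],degrees=True).as_matrix()
print('tool F',R0.T@o['wrist_force'],'T',R0.T@o['torque'],o['q'].round(1), 'turn',np.degrees(Ro.from_matrix(Rt(90,30).T@R0).as_rotvec()))
E
python3 t.py
```

```text
time: 11.15
ee_pos: [0.5556, 0.0303, 0.1361]
tcp_rot: [-168.3, 27.6, 24.0]
wrist_force: [6.9, 1.9, 8.2]
opening: 0.0112
tool F [  2.49605934  -1.12715054 -10.57710099] T [ 0.13187098  0.82484155 -0.04056114] [  2.5  36.4  33.6 117.    1.3  71. ] turn [-0.16705864  0.15964313 68.85755904]
```

```bash
python3 -m creep '[[0,0,0,0,0,0.03,0],[0,0,0,0,0,0.06,0],[0,0,0,0,0,0.06,0]]'; python3 t.py;  python3 -m creep '[[0,0,0,0,0,0.03,0],[0,0,0,0,0,0.06,0],[0,0,0,0,0,0.06,0]]'; python3 t.py
```

```text
time: 11.45
ee_pos: [0.5556, 0.0302, 0.1361]
tcp_rot: [-170.1, 28.2, 20.2]
wrist_force: [6.7, 2.1, 7.0]
opening: 0.0111
tool F [ 2.88768788 -1.25330689 -9.40264982] T [ 0.14240475  0.7919744  -0.15978673] [  2.5  36.4  33.6 117.    1.3  74.4] turn [-0.16372451  0.16527351 72.275266  ]
time: 11.75
ee_pos: [0.5556, 0.0302, 0.1361]
tcp_rot: [-171.9, 28.8, 16.4]
wrist_force: [6.9, 1.6, 8.1]
opening: 0.0108
tool F [  2.28934006  -1.0318586  -10.48945248] T [ 0.17271869  0.80175067 -0.08666327] [  2.5  36.4  33.6 117.    1.3  77.9] turn [-0.15885343  0.17111182 75.71109343]
```

```bash
python3 -m creep '[[0,0,0,0,0,0.02,0],[0,0,0,0,0,0.04,0],[0,0,0,0,0,0.04,0]]'; python3 t.py;  python3 -m creep '[[0,0,0,0,0,0.02,0],[0,0,0,0,0,0.04,0],[0,0,0,0,0,0.04,0]]'; python3 t.py
```

```text
time: 12.05
ee_pos: [0.5556, 0.0302, 0.1361]
tcp_rot: [-173.2, 29.1, 13.8]
wrist_force: [6.8, 2.0, 7.7]
opening: 0.0105
tool F [  2.44981713  -1.55757009 -10.0341076 ] T [ 0.19687885  0.77163333 -0.15795837] [  2.5  36.4  33.6 117.    1.3  80.1] turn [-0.15440755  0.17266586 77.98329643]
time: 12.35
ee_pos: [0.5556, 0.0302, 0.1361]
tcp_rot: [-174.4, 29.3, 11.2]
wrist_force: [6.6, 1.7, 7.3]
opening: 0.011
tool F [ 2.39035046 -1.35557295 -9.58845362] T [ 0.31025468  0.82996833 -0.07681481] [  2.5  36.4  33.6 117.    1.3  82.4] turn [-0.15184689  0.17515723 80.272281  ]
```

```bash
python3 - <<'E'
from h import *
im=optics.camera('side');crop(im,260,180,110,90,7,'pics/s6.png')
im=optics.camera('scene');crop(im,205,160,110,90,7,'pics/sc6.png')
im=optics.camera('wrist');crop(im,130,180,300,225,2.6,'pics/w7.png')
E
```

```text
(no output)
```

View pics/s6.png

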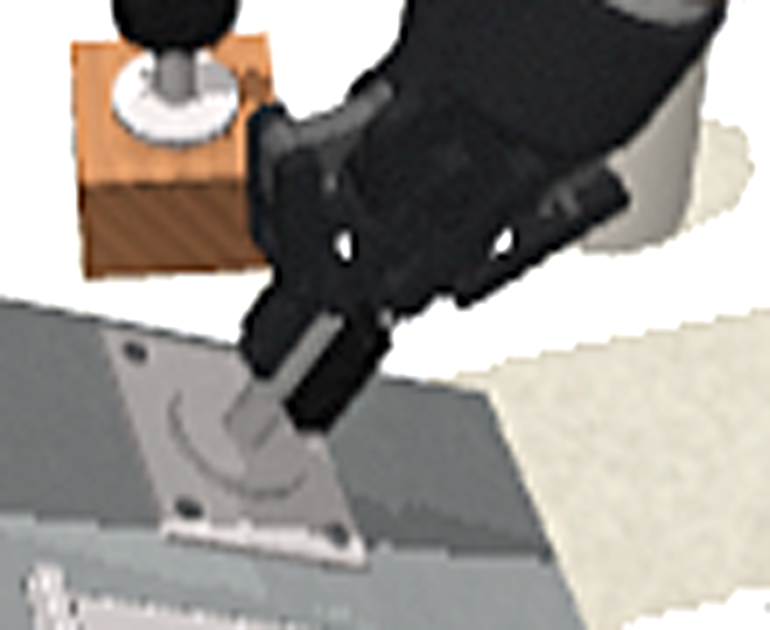

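View pics/sc6.png

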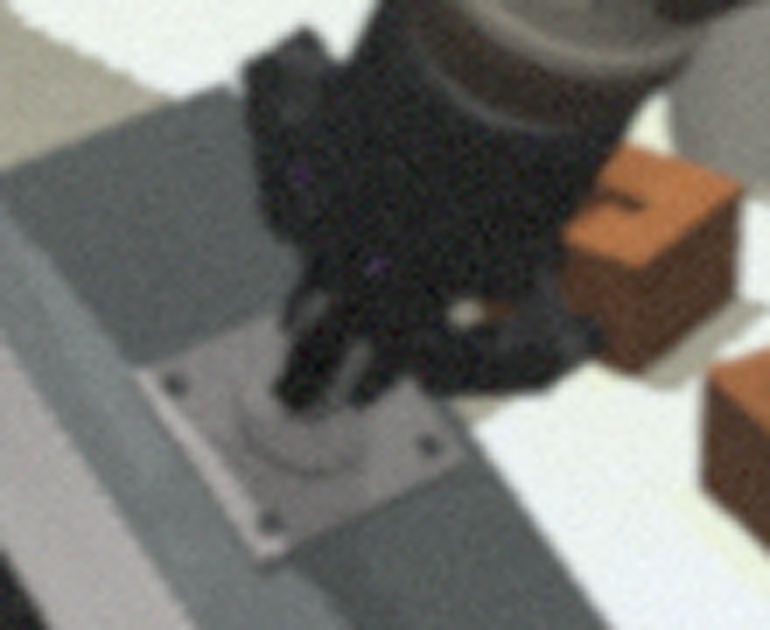

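View pics/w7.png

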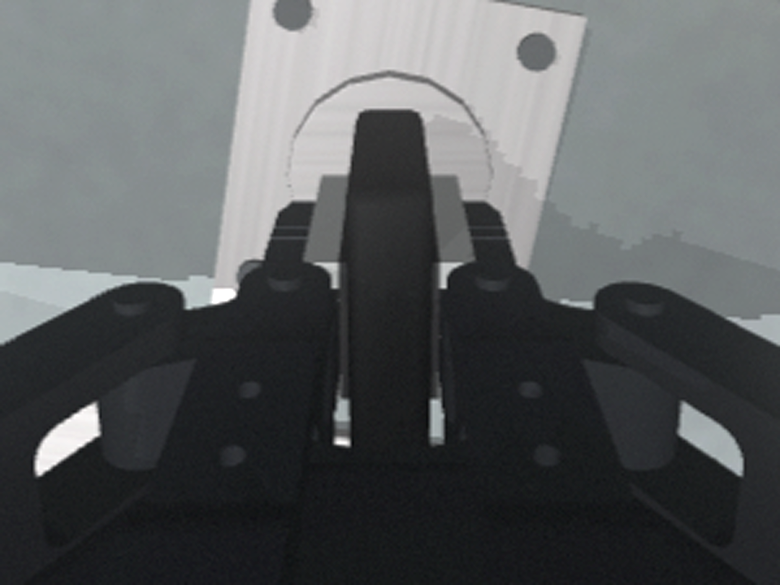

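```bash
python3 -c "
from h import *
print(bot.get_obs()['joint_efforts'])"; python3 -m creep '[[0,0,0,0,0,0.02,0],[0,0,0,0,0,0.04,0],[0,0,0,0,0,0.04,0],[0,0,0,0,0,0.04,0]]'; python3 t.py;python3 -c "
from h import *
print(bot.get_obs()['joint_efforts'])"
```

```text
[ -0.73934896 -74.97040272  36.87875748   6.21177077  -0.42281653
   0.09183572]
time: 12.9
ee_pos: [0.5556, 0.0303, 0.1361]
tcp_rot: [-175.7, 29.5, 8.6]
wrist_force: [6.4, 2.1, 8.4]
opening: 0.0112
tool F [  1.62391012  -1.88905306 -10.42476337] T [ 0.23537722  0.75180766 -0.39365818] [  2.5  36.4  33.6 117.    1.3  84.7] turn [-0.15022264  0.17975805 82.50627547]
[ -0.98323021 -74.9690938   36.87666893   6.20651677  -0.4199141
   0.42162473]
```

```bash
python3 -m creep '[[0,0,0,0,0,0.01,0],[0,0,0,0,0,0.02,0],[0,0,0,0,0,0.02,0],[0,0,0,0,0,0.02,0]]' >/dev/null; python3 t.py;python3 -c "
from h import *
print(bot.get_obs()['joint_efforts'])
im=optics.camera('wrist');crop(im,130,180,300,225,2.6,'pics/w8.png')"
```

```text
tool F [  1.45044863  -1.60747039 -10.18916952] T [ 0.30243728  0.74730055 -0.59891564] [  2.5  36.4  33.6 117.    1.3  85.8] turn [-0.15356412  0.18087233 83.6294798 ]
[ -1.1252372  -74.95893717  36.87082887   6.19916216  -0.40096731
   0.63002497]
```

View pics/w8.png

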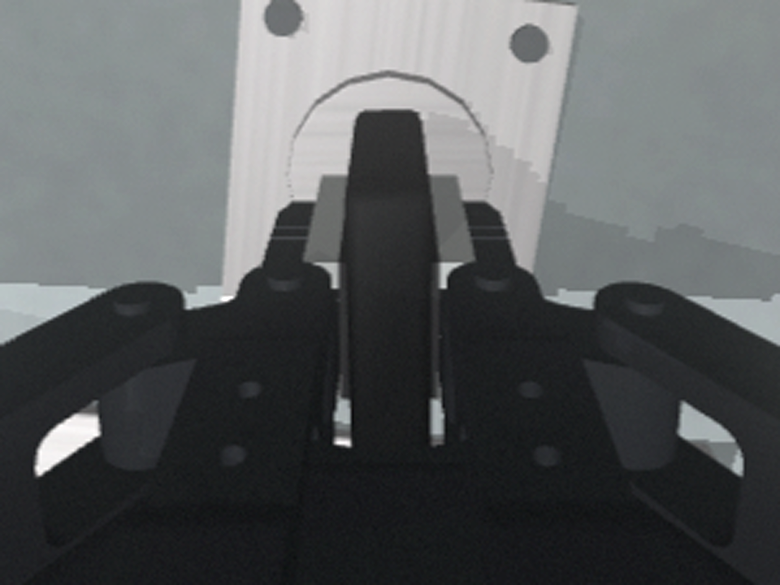

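```bash
python3 -m creep '[[0,0,-0.001,0,0,-0.015,0],[0,0,-0.0015,0,0,-0.02,0],[0,0,-0.0015,0,0,-0.02,0.4],[0,0,-0.0015,0,0,-0.02,0.4],[0,0,-0.0015,0,0,-0.02,0.4],[0,0,-0.0015,0,0,-0.02,0.4]]'; python3 t.py; python3 -m creep '[[0,0,-0.01,0,0,-0.02,0.4],[0,0,-0.03,0,0,-0.02,0.4],[0,0,-0.05,0,0,-0.02,0.4],[0,0,-0.07,0,0,-0.02,0.4],[0,0,-0.085,0,0,-0.02,0.4],[0,0,-0.085,0,0,-0.02,0.4],[0,0,-0.085,0,0,-0.02,0.4]]'; python3 t.py;python3 -c "
from h import *
im=optics.camera('side');crop(im,260,180,110,90,7,'pics/s8.png')
im=optics.camera('wrist');crop(im,130,120,300,225,2.6,'pics/w9.png')"
```

```text
time: 13.95
ee_pos: [0.5555, 0.0298, 0.1364]
tcp_rot: [-175.7, 29.7, 8.6]
wrist_force: [-0.2, -0.6, -0.4]
opening: 0.034
tool F [-0.1111322   0.63659465  0.44513801] T [-0.01182432  0.43431045 -0.01096306] [  2.4  36.6  33.9 117.2   1.2  84.7] turn [-3.34107703e-02  1.41687563e-02  8.25672204e+01]
time: 14.65
ee_pos: [0.595, 0.0298, 0.2071]
tcp_rot: [-175.1, 29.4, 9.9]
wrist_force: [-0.5, -0.0, -0.3]
opening: 0.0341
tool F [-0.31288854 -0.00731276  0.54603809] T [-0.04844584  0.42532974  0.00538769] [  2.3  46.7  57.4 130.5   1.2  83.4] turn [-0.15416364  0.13509335 81.41324643]
```

View pics/s8.png

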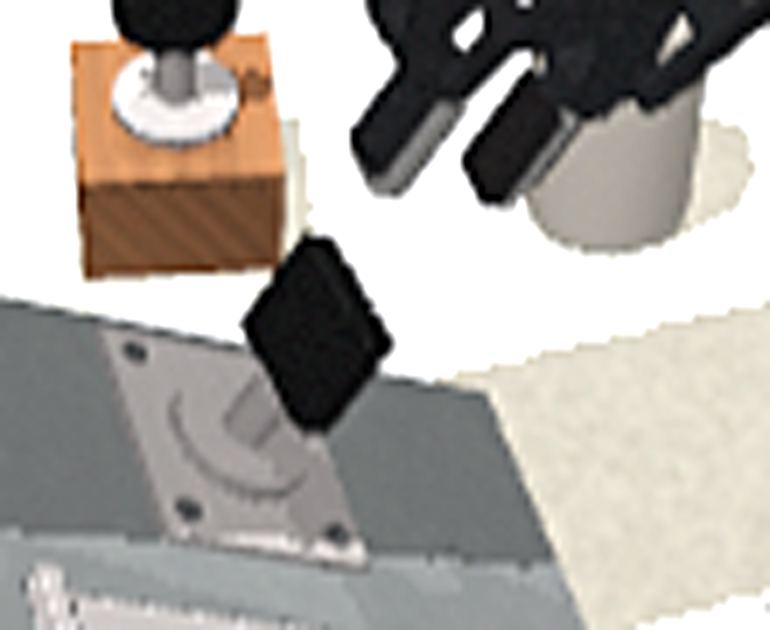

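View pics/w9.png

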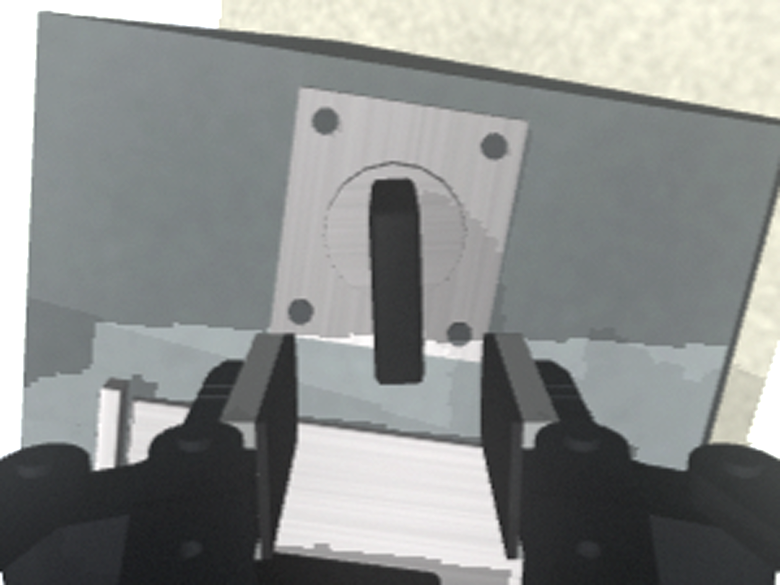

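The key stands home in the lock, turned about 80° at its head. Rotor stop is 69° plus play, and the torque rose to 0.6 N m there. On to the rib.

```bash
python3 - <<'E'
from h import *
n=np.array([.5,0,.866]);L=np.array([.5412,.0299,.1112])
Rb=L+[0,-.125,0]
go(Rb+n*.07,Rt(90,30)); print(bot.get_obs()['ee_pos'],Rb+n*.07)
E
```

```text
shift [-0.0171  0.1237  0.0397] rot [ 0.0019 -0.0017 -1.4209] deg 81.41
[0.59458524 0.02979522 0.2070253 ] [ 0.5762  -0.0951   0.17182]
```

```bash
python3 -m creep '[[-0.002,0.015,0,0,0,-0.13,0.5],[-0.004,0.035,0,0,0,-0.26,0.5],[-0.007,0.055,0,0,0,-0.4,0.5],[-0.01,0.075,0.005,0,0,-0.53,0.5],[-0.013,0.095,0.012,0,0,-0.67,0.5],[-0.015,0.11,0.022,0,0,-0.81,0.5],[-0.017,0.12,0.031,0,0,-0.95,0.5],[-0.017,0.124,0.038,0,0,-1.09,0.5]]' && python3 - <<'E'
from h import *
n=np.array([.5,0,.866]);L=np.array([.5412,.0299,.1112])
Rb=L+[0,-.125,0]
print(bot.get_obs()['q'].round(1));go(Rb+n*.07,Rt(90,30))
E
```

```text
time: 15.55
ee_pos: [0.5766, -0.0963, 0.173]
tcp_rot: [-151.5, 9.1, 73.6]
wrist_force: [0.2, 0.6, -0.2]
opening: 0.0429
[ -7.7  42.1  46.3 123.8  -3.8  12. ]
shift [ 0.0012 -0.0002  0.0012] rot [ 0.0023 -0.0013 -0.326 ] deg 18.68
```

```bash
python3 -m creep '[[0.001,0,0.001,0.002,0,-0.13,0.5],[0.001,0,0.001,0.002,0,-0.25,0.5],[0.001,0,0.001,0.002,0,-0.326,0.5],[0.001,0,0.001,0.002,0,-0.326,0.5],[0.001,0,0.001,0.002,0,-0.326,0.5]]' && python3 - <<'E'
from h import *
n=np.array([.5,0,.866]);L=np.array([.5412,.0299,.1112])
Rb=L+[0,-.125,0]
o=bot.get_obs();print(o['q'].round(1),o['qd'].round(1));go(Rb+n*.07,Rt(90,30))
go(Rb+n*.007,Rt(90,30))
im=optics.camera('wrist');crop(im,130,100,300,225,2.6,'pics/w10.png')
c=P('wrist',o);print(proj(c,[Rb+n*.027,Rb+n*.014]))
E
```

```text
time: 16.05
ee_pos: [0.5772, -0.0943, 0.1725]
tcp_rot: [-150.1, 0.2, 89.6]
wrist_force: [0.5, 0.1, 0.2]
opening: 0.0429
[ -7.5  42.2  46.4 123.9  -3.7  -6.1] [-0.   0.3  0.5 -0.  -0.1  0. ]
shift [-0.0008 -0.0006  0.0011] rot [ 0.0017 -0.0006 -0.0071] deg 0.42
shift [-0.0009 -0.0007  0.0641] rot [ 0.0017 -0.0006 -0.0071] deg 0.42
[[278.91493815 234.44294661]
 [278.94471311 227.95605823]]
```

View pics/w10.png

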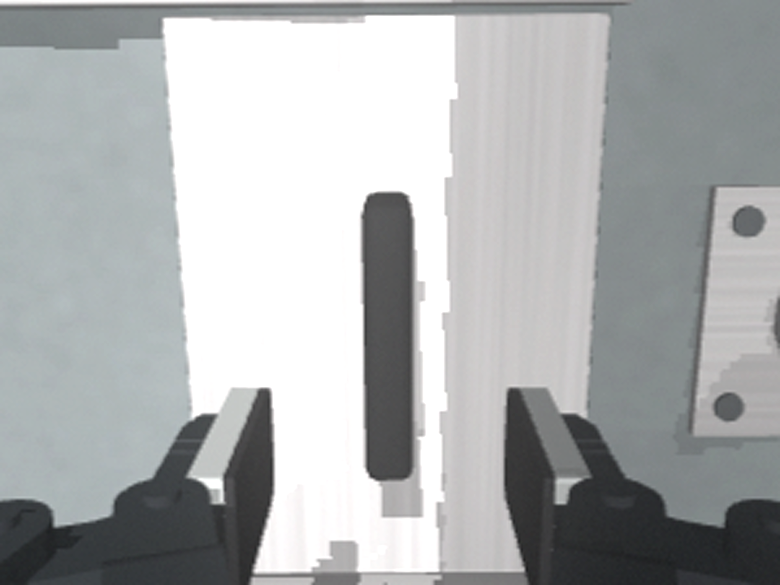

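The rib is centred between the pads at crop (388,345), as predicted. I'll descend onto it.

```bash
python3 -m creep '[[-0.0008,-0.0006,0.015,0,0,-0.007,0.5],[-0.0008,-0.0006,0.03,0,0,-0.007,0.5],[-0.0008,-0.0006,0.042,0,0,-0.007,0.5],[-0.0008,-0.0006,0.052,0,0,-0.007,0.5],[-0.0008,-0.0006,0.059,0,0,-0.007,0.5],[-0.0008,-0.0006,0.063,0,0,-0.007,0.5],[-0.0008,-0.0006,0.063,0,0,-0.007,0.5]]' && python3 -m creep '[[0,0,0,0,0,0,0],[0,0,0,0,0,0,0],[0,0,0,0,0,0,0],[0,0,0,0,0,0,0],[0,0,0,0,0,0,0]]' 40; python3 t.py
```

```text
time: 16.8
ee_pos: [0.5456, -0.0951, 0.118]
tcp_rot: [-150.1, -0.1, 90.1]
wrist_force: [-0.8, -0.5, -0.5]
opening: 0.0428
time: 17.3
ee_pos: [0.5462, -0.0951, 0.1186]
tcp_rot: [-150.2, -0.1, 90.1]
wrist_force: [3.4, -0.3, 4.9]
opening: 0.0114
tool F [-0.31829203  0.52510379 -5.91931882] T [-0.47015677  0.11964955  0.13016869] [ -7.9  35.8  30.8 114.5  -3.9  -7. ] turn [-0.22202038  0.01928083 -0.12288606]
```

```bash
python3 -m creep '[[-0.003,0,-0.0007,0,0,0,0],[-0.01,0,-0.0007,0,0,0,0],[-0.02,0,-0.0007,0,0,0,0],[-0.03,0,-0.0007,0,0,0,0]]'; python3 t.py
```

```text
time: 17.7
ee_pos: [0.5462, -0.1261, 0.1186]
tcp_rot: [-150.1, -0.1, 90.1]
wrist_force: [1.2, 1.5, -0.0]
opening: 0.0107
tool F [ 1.53606783  1.09699805 -0.57881813] T [-0.62510911  0.36232078  0.07437372] [-10.4  36.6  32.  114.8  -5.1  -9.2] turn [-0.14439247  0.03205864 -0.12613823]
```

Moving freely at 1.5 N, so the bolt is clear. Continuing to the stop.

```bash
python3 -m creep '[[-0.01,0,0,0,0,0,0],[-0.02,0,0,0,0,0,0],[-0.03,0,0,0,0,0,0],[-0.04,0,0,0,0,0,0],[-0.05,0,0,0,0,0,0],[-0.056,0,0,0,0,0,0],[-0.059,0,0,0,0,0,0],[-0.059,0,0,0,0,0,0]]'; python3 t.py;  python3 -m creep '[[-0.001,0,0,0,0,0,0],[-0.002,0,0,0,0,0,0],[-0.002,0,0,0,0,0,0]]';python3 t.py
```

```text
time: 18.5
ee_pos: [0.5462, -0.1844, 0.1187]
tcp_rot: [-150.1, -0.1, 90.1]
wrist_force: [-1.0, -0.4, 0.4]
opening: 0.0114
tool F [-0.36644021 -1.07728707  0.17932933] T [-0.16898383  0.0213691   0.02387694] [-15.   38.7  35.1 115.5  -7.4 -13.2] turn [-0.13027874  0.03588863 -0.11623586]
time: 18.8
ee_pos: [0.5462, -0.1846, 0.1186]
tcp_rot: [-150.1, -0.2, 90.1]
wrist_force: [-2.6, 8.9, 0.0]
opening: 0.011
tool F [ 8.85934573 -2.20071054  1.28471009] T [-0.09410164  1.7813754   0.16043446] [-15.1  38.7  35.2 115.5  -7.3 -13.3] turn [-0.09841968  0.15047277 -0.20285762]
```

```bash
python3 -m creep '[[-0.0005,0,0,0,0,0,0],[-0.001,0,0,0,0,0,0],[-0.001,0,0,0,0,0,0]]'; python3 t.py; python3 -m creep '[[0.0015,0,0,0,0,0,0],[0.0015,0,0,0,0,0,0.3],[0.0015,0,0,0,0,0,0.5],[0.0015,0,0,0,0,0,0.5],[0.0015,0,0,0,0,0,0.5],[0.0015,0,0,0,0,0,0.5]]'; python3 t.py
```

```text
time: 19.1
ee_pos: [0.5462, -0.1846, 0.1187]
tcp_rot: [-150.1, -0.3, 90.1]
wrist_force: [-3.1, 14.0, 0.1]
opening: 0.011
tool F [13.97256954 -2.71836499  1.51350356] T [-0.02115239  2.77824988  0.2205623 ] [-15.1  38.8  35.3 115.6  -7.2 -13.4] turn [-0.09176308  0.21999488 -0.24447083]
time: 19.7
ee_pos: [0.5464, -0.1858, 0.1187]
tcp_rot: [-150.2, -0.1, 90.1]
wrist_force: [-0.3, -0.5, -0.9]
opening: 0.0427
tool F [-0.50589655  0.16308567  0.91206972] T [-0.41719362 -0.03054054  0.01693834] [-15.1  38.7  35.2 115.5  -7.4 -13.3] turn [-0.16520841  0.02050805 -0.11680785]
```

```bash
python3 -m creep '[[0.0015,0,-0.01,0,0,0,0.5],[0.0015,0,-0.03,0,0,0,0.5],[0.0015,0,-0.05,0,0,0,0.5],[0.0015,0,-0.07,0,0,0,0.5],[0.0015,0,-0.08,0,0,0,0.5],[0.0015,0,-0.08,0,0,0,0.5],[0.0015,0,-0.08,0,0,0,0.5]]'; python3 - <<'E'
from h import *
o=bot.get_obs();c=P('wrist',o)
im=optics.camera('wrist');crop(im,100,60,380,290,2,'pics/w11.png')
im=optics.camera('scene');cv2.imwrite('pics/sc9.png',im[:,:,::-1])
im=optics.camera('side');cv2.imwrite('pics/s9.png',im[:,:,::-1])
n=np.array([.5,0,.866]);L=np.array([.5412,.0299,.1112]);Rb=L+[0,-.215,0]
print(o['ee_pos'],proj(c,[Rb+n*.027,Rb+n*.027+[0,.001,0]]),proj(P('scene'),[Rb+n*.027,Rb+n*.027+[0,.005,0]]),proj(P('side'),[Rb+n*.027]))
E
```

```text
time: 20.4
ee_pos: [0.5863, -0.1843, 0.1874]
tcp_rot: [-150.1, -0.1, 90.1]
wrist_force: [-0.1, -0.3, -0.2]
opening: 0.0425
[ 0.58630938 -0.18428867  0.18736593] [[278.99089655 225.27467818]
 [280.47547784 225.27745684]] [[159.47602656 254.87308404]
 [161.86468568 253.77203743]] [[333.33109927 324.62606795]]
```

View pics/w11.png

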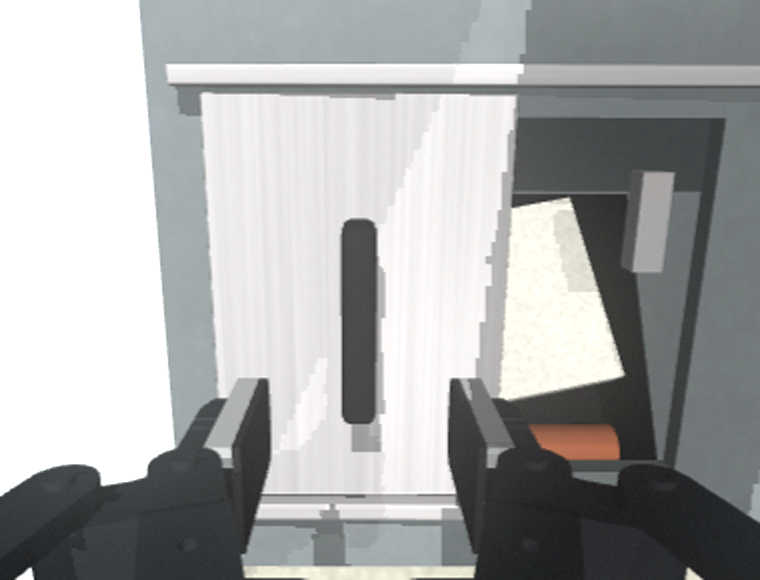

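View pics/sc9.png

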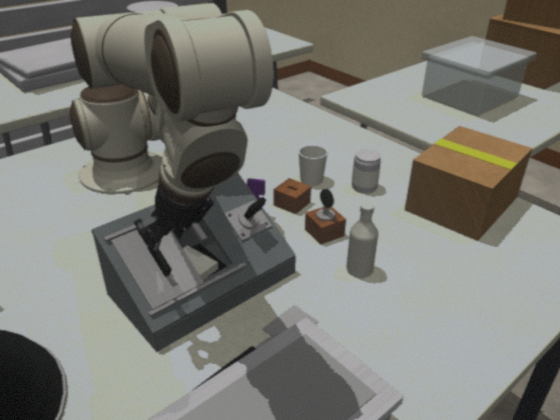

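View pics/s9.png

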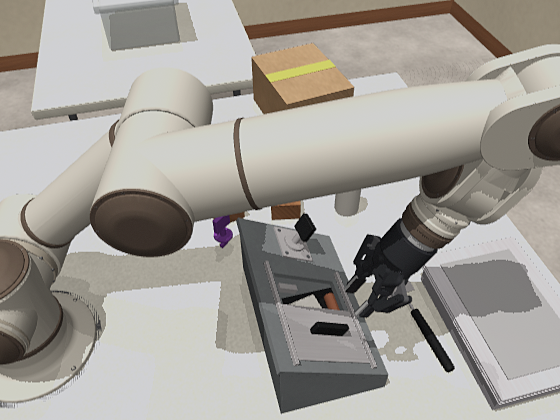

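```bash
python3 - <<'E'
from h import *
d=cv2.imread('pics/s9.png')[:,:,::-1];crop(d,265,200,80,70,8,'pics/s10.png')
a=cv2.imread('pics/scene0.png').astype(int);b=cv2.imread('pics/sc9.png').astype(int)
for nm,(x,y,w,h) in dict(cup=(297,145,32,42),tin=(350,148,34,45),okey=(304,185,42,58),bottle=(344,203,36,75),spat=(200,305,120,85)).items():
    print(nm,np.abs(a-b)[y:y+h,x:x+w].mean().round(1))
print(bot.get_obs()['time'])
E
```

```text
cup 23.7
tin 18.1
okey 12.6
bottle 14.6
spat 30.4
20.55
```

View pics/s10.png

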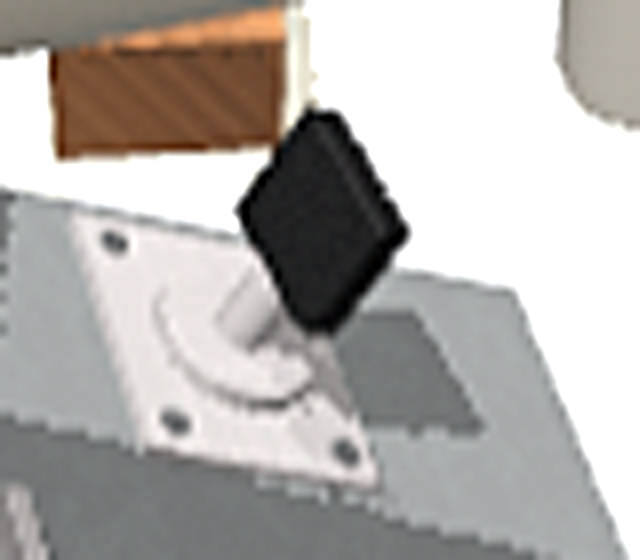

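```bash
python3 - <<'E'
from h import *
a=cv2.imread('pics/scene0.png',0).astype(np.float32);b=cv2.imread('pics/sc9.png',0).astype(np.float32)
for nm,(x,y,w,h) in dict(cup=(290,140,45,50),tin=(345,145,42,52),okey=(300,183,50,62),bottle=(340,200,46,80)).items():
    print(nm,cv2.phaseCorrelate(a[y:y+h,x:x+w].copy(),b[y:y+h,x:x+w].copy(),cv2.createHanningWindow((w,h),cv2.CV_32F)))
print(bot.get_obs()['qd'].round(1)); print(bot.job_done())
E
```

```text
cup ((0.40578071754094225, 0.12071474746635502), 0.4901618626912435)
tin ((0.32217834190981165, -0.0017949707341813337), 0.8286524953174984)
okey ((-0.22930461420893877, -0.11638530603013919), 0.9045686292648315)
bottle ((0.1173988113957094, -0.1561715932444656), 1.019296005864938)
[-0.1 -0.1  0.3  0.3  0.1  0. ]
the job is handed in; nothing more can be done
None
```

I took the square-headed key out of its block, pushed it home in the lock and turned it clockwise to its stop. Then I let go of it, slid the shutter open by its rib to its stop and handed the job in at about 20.6 s.

**Key home:** the shoulder met the plate at the expected depth, with about 13 N of push. The side view shows the disc flat on the plate, still so after release.

**Turn:** the rotor turned freely, and the torque then rose to 0.6 N m at the stop.
- **Disagreement:** the tool reached 83° there, and the key's head stood at about 79° after release. The stated 69° plus play would be about 76°. I put the rest down to extra play and compliance.
- The shutter then slid freely, so the bolt was clear.

**Shutter:** it travelled 89.5 mm, and the force then rose to 14 N against the stop. The last wrist picture puts the rib within about 0.3 mm of the fully open position.

**Everything else:** the cup, tin, bottle and round-headed key are within half a pixel of where they started, though the cup's match was weak. I did not check the spatula this way: its plain difference check was the largest, probably from the changed shadows, and no move went near it. The gripper is clear of everything.

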